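Put the rinsed whetstones away in the pull-out drying rack

TASK

Draw the drying rack out from under the little white shelf by its handle and stand every whetstone on edge in the notch cut for its thickness, right down on the ledges. When they are all in, slide the loaded rack fully home under the shelf again, leaving the bowl, pie tin, drain stopper and clip-lid container where they are.

Things in the scene. Friction and masses are not known exactly. Their poses are not given: they have to be found in the camera images.
- stone_30: charcoal-black whetstone, a rectangular block 30 mm thick (its x axis), 90 mm long (y) and 34 mm high (z); origin at its centre. It starts standing on its long edge on the counter, centre 17 mm up; about 201 g. May be absent (None).
- stone_25: brick-brown whetstone, a rectangular block 25 mm thick (its x axis), 90 mm long (y) and 34 mm high (z); origin at its centre. It starts standing on its long edge on the counter, centre 17 mm up; about 168 g. May be absent (None).
- stone_20: dark green whetstone, a rectangular block 20 mm thick (its x axis), 90 mm long (y) and 34 mm high (z); origin at its centre. It starts standing on its long edge on the counter, centre 17 mm up; about 134 g. May be absent (None).
- stone_16: off-white whetstone, a rectangular block 16 mm thick (its x axis), 90 mm long (y) and 34 mm high (z); origin at its centre. It starts standing on its long edge on the counter, centre 17 mm up; about 107 g. May be absent (None).
- stone_12: sandy yellow whetstone, a rectangular block 12 mm thick (its x axis), 90 mm long (y) and 34 mm high (z); origin at its centre. It starts standing on its long edge on the counter, centre 17 mm up; about 80 g. May be absent (None).
- stone_8: pale blue whetstone, a rectangular block 8 mm thick (its x axis), 90 mm long (y) and 34 mm high (z); origin at its centre. It starts standing on its long edge on the counter, centre 17 mm up; about 54 g. May be absent (None).
- slot_30 (a point): middle of the notch for the 30 mm whetstone, at the height of its ledges, 30 mm above the counter; axes as the rack's: x across the notch, y along it, z up. 33 mm wide for 15 mm above the ledges, flaring to 41 mm at the rail tops (21 mm above the ledges); below them a 24 mm drip slit. A seated stone lies along y with its centre 17 mm above this point.
- slot_25 (a point): middle of the notch for the 25 mm whetstone, at the height of its ledges, 30 mm above the counter; axes as the rack's: x across the notch, y along it, z up. 28 mm wide for 15 mm above the ledges, flaring to 36 mm at the rail tops (21 mm above the ledges); below them a 19 mm drip slit. A seated stone lies along y with its centre 17 mm above this point.
- slot_20 (a point): middle of the notch for the 20 mm whetstone, at the height of its ledges, 30 mm above the counter; axes as the rack's: x across the notch, y along it, z up. 23 mm wide for 15 mm above the ledges, flaring to 31 mm at the rail tops (21 mm above the ledges); below them a 14 mm drip slit. A seated stone lies along y with its centre 17 mm above this point.
- slot_16 (a point): middle of the notch for the 16 mm whetstone, at the height of its ledges, 30 mm above the counter; axes as the rack's: x across the notch, y along it, z up. 19 mm wide for 15 mm above the ledges, flaring to 27 mm at the rail tops (21 mm above the ledges); below them a 10 mm drip slit. A seated stone lies along y with its centre 17 mm above this point.
- slot_12 (a point): middle of the notch for the 12 mm whetstone, at the height of its ledges, 30 mm above the counter; axes as the rack's: x across the notch, y along it, z up. 15 mm wide for 15 mm above the ledges, flaring to 23 mm at the rail tops (21 mm above the ledges); below them a 6 mm drip slit. A seated stone lies along y with its centre 17 mm above this point.
- slot_8 (a point): middle of the notch for the 8 mm whetstone, at the height of its ledges, 30 mm above the counter; axes as the rack's: x across the notch, y along it, z up. 11 mm wide for 15 mm above the ledges, flaring to 19 mm at the rail tops (21 mm above the ledges); below them a 2 mm drip slit. A seated stone lies along y with its centre 17 mm above this point.
- rack (a joint): how far the rack is drawn out, m: 0 fully home, 0.15 at its outer stop; starts 0 to 0.025. It slides along the shelf's -y on runners, about 3 N of friction, and stays put. The notches are cut in two wooden rails, 12 mm thick, centred 36 mm either side of the slot points along y, open between; neighbouring seated stones stand 25 mm apart; end plates (40 mm high) stand 52 mm either side.
- rack_handle (a point): middle of the rack's handle, a horizontal round steel bar 12 mm thick and 90 mm long along x, 55 mm above the counter, on the rack's -y end, 43 mm clear of the end plate; axes as the rack's. Home, it stands 57 mm out from the shelf's edge.
- shelf: fixed white shelf that bridges the rack; origin at counter level under its middle, axes as the rack's. The slab is 296 mm (x), from y = -48 to +85 mm, underside 74 mm and top 92 mm above the counter; side panels and a back panel carry it, the -y side is open. Seated stones reach 64 mm and pass under it; a stone standing proud does not.
- container: clear plastic box with a blue clipped lid, 104 x 74 x 57 mm, standing on the shelf; origin under its centre. Leave alone.
- bowl: blue ceramic bowl, 140 mm across, 60 mm high; origin under its centre. Leave alone.
- pie_tin: aluminium pie tin, 156 mm across, 28 mm high; origin under its centre. Leave alone.
- stopper: chrome drain stopper lying in the pie tin, 48 mm across, 36 mm high; origin under its centre. Leave alone.
Mind the look-alikes: they are no part of the job. What is shaped like the stone_20 but purple is not meant.

How it is judged:
On the way, in this order (a step that is already met when the one before it is completed fails the run):
1. the rack is drawn out from under the shelf (value of joint rack above 0.11 m), for 0.2 s.
2. with the rack out, every whetstone stands on the ledges of its own notch (value of joint rack above 0.11 m and x of stone_30 in the frame of slot_30 between -0.007 and 0.007 m and y of stone_30 in the frame of slot_30 between -0.012 and 0.012 m and z of stone_30 in the frame of slot_30 between 0.013 and 0.021 m and angle between the z axis of stone_30 and the z axis of slot_30, either way round below 0.28 rad and x of stone_25 in the frame of slot_25 between -0.007 and 0.007 m and y of stone_25 in the frame of slot_25 between -0.012 and 0.012 m and z of stone_25 in the frame of slot_25 between 0.013 and 0.021 m and angle between the z axis of stone_25 and the z axis of slot_25, either way round below 0.28 rad and x of stone_20 in the frame of slot_20 between -0.007 and 0.007 m and y of stone_20 in the frame of slot_20 between -0.012 and 0.012 m and z of stone_20 in the frame of slot_20 between 0.013 and 0.021 m and angle between the z axis of stone_20 and the z axis of slot_20, either way round below 0.28 rad and x of stone_16 in the frame of slot_16 between -0.007 and 0.007 m and y of stone_16 in the frame of slot_16 between -0.012 and 0.012 m and z of stone_16 in the frame of slot_16 between 0.013 and 0.021 m and angle between the z axis of stone_16 and the z axis of slot_16, either way round below 0.28 rad and x of stone_12 in the frame of slot_12 between -0.007 and 0.007 m and y of stone_12 in the frame of slot_12 between -0.012 and 0.012 m and z of stone_12 in the frame of slot_12 between 0.013 and 0.021 m and angle between the z axis of stone_12 and the z axis of slot_12, either way round below 0.28 rad and x of stone_8 in the frame of slot_8 between -0.007 and 0.007 m and y of stone_8 in the frame of slot_8 between -0.012 and 0.012 m and z of stone_8 in the frame of slot_8 between 0.013 and 0.021 m and angle between the z axis of stone_8 and the z axis of slot_8, either way round below 0.28 rad), for 0.3 s.
At the end, for the whole second after the job is handed in: The rack is home (within 6 mm of its closed end), and every whetstone present stands on edge in the notch of its own thickness: centre within 7 mm across and 12 mm along the notch, within 4 mm of its seated height, leaning less than 0.28 rad (value of joint rack below 0.006 m and x of stone_30 in the frame of slot_30 between -0.007 and 0.007 m and y of stone_30 in the frame of slot_30 between -0.012 and 0.012 m and z of stone_30 in the frame of slot_30 between 0.013 and 0.021 m and angle between the z axis of stone_30 and the z axis of slot_30, either way round below 0.28 rad and x of stone_25 in the frame of slot_25 between -0.007 and 0.007 m and y of stone_25 in the frame of slot_25 between -0.012 and 0.012 m and z of stone_25 in the frame of slot_25 between 0.013 and 0.021 m and angle between the z axis of stone_25 and the z axis of slot_25, either way round below 0.28 rad and x of stone_20 in the frame of slot_20 between -0.007 and 0.007 m and y of stone_20 in the frame of slot_20 between -0.012 and 0.012 m and z of stone_20 in the frame of slot_20 between 0.013 and 0.021 m and angle between the z axis of stone_20 and the z axis of slot_20, either way round below 0.28 rad and x of stone_16 in the frame of slot_16 between -0.007 and 0.007 m and y of stone_16 in the frame of slot_16 between -0.012 and 0.012 m and z of stone_16 in the frame of slot_16 between 0.013 and 0.021 m and angle between the z axis of stone_16 and the z axis of slot_16, either way round below 0.28 rad and x of stone_12 in the frame of slot_12 between -0.007 and 0.007 m and y of stone_12 in the frame of slot_12 between -0.012 and 0.012 m and z of stone_12 in the frame of slot_12 between 0.013 and 0.021 m and angle between the z axis of stone_12 and the z axis of slot_12, either way round below 0.28 rad and x of stone_8 in the frame of slot_8 between -0.007 and 0.007 m and y of stone_8 in the frame of slot_8 between -0.012 and 0.012 m and z of stone_8 in the frame of slot_8 between 0.013 and 0.021 m and angle between the z axis of stone_8 and the z axis of slot_8, either way round below 0.28 rad); the robot touches nothing.
It fails at once if the bowl is shifted by more than 20 mm (distance of bowl from where it was at the start of the episode above 0.02 m).
It fails at once if the pie tin is shifted by more than 20 mm (distance of pie_tin from where it was at the start of the episode above 0.02 m).
It fails at once if the stopper is shifted by more than 20 mm (distance of stopper from where it was at the start of the episode above 0.02 m).
It fails at once if the container is shifted by more than 20 mm (distance of container from where it was at the start of the episode above 0.02 m).
Of stone_30, stone_25, stone_20, stone_16, stone_12, stone_8 only 4 to 6 are there at a start; the rules pass over those that are not, and their reading is None.
At some moment in a run one of stone_30, stone_25 may be knocked a few centimetres aside while the robot is not near it.
It also fails if it takes over 210 s, if anything falls off the work surface, if the arm or the gripper's body presses on something with over 40 N, if the wrist force passes 120 N, or if a joint passes its speed limit or range.

ROBOT

A 6-joint arm with a two-finger parallel gripper is mounted at the origin on the work surface. World frame = base frame: x ahead of the robot, y to its left, z up, the work surface at z = 0. Lengths are in m, angles in rad, forces in N, time in s.
With the tool pointing down it reaches from about 0.25 to 0.775 m from the base axis. Payload 4 kg.
Tool frame: the origin (TCP) lies on the centre line of the jaws, within the pads' length; the fingertips stand 17 mm ahead of it and the grasp point (between the pads) lies 2 mm behind it; z points along the fingers, y is the line along which they close (so a half turn about z gives the same grasp; the last joint's range is limited). The gripper opens to 94 mm and grips with 3 to 60 N. Pads are 16 mm wide; open, the fingers measure 119 mm over their backs; the gripper's body (75 mm by 177 mm) begins 78 mm behind the grasp point.
Start: joints at [1.176, 0.087, 1.371, -0, 1.684, -0.103], TCP at [0.158, 0.527, 0.197] pointing down, gripper open.
Joint ranges: [-3.1, 3.1], [-0.76, 2.03], [0.27, 2.55], [-1.08, 4.22], [0.17, 2.65], [-2.57, 2.57]. Speed limits (rad/s): [2.79, 2.79, 3.14, 3.14, 3.14, 3.14].

INTERFACE

Orientations are given as [roll, pitch, yaw] about the fixed x, y, z axes, in that order (R = Rz(yaw) Ry(pitch) Rx(roll)).
In Python, from bench import robot gives the robot as it stands.
- The arm moves only by the tool servo_tool, never from a script. Its argument "plan" is a list of rows, each a list of 7 numbers: the shift along the tool's x, y, z normalised to -1 to 1, where 1 is 0.1 m, then the turn, a rotation vector about the tool's x, y, z normalised to -1 to 1, where 1 is pi/2 rad, then the finger opening in mm, from 0 to 94. In form: [[x, y, z, ax, ay, az, gripper], ...]. A call has 1 to 12 rows; each row is the pose to reach, as a shift and turn from the pose commanded when the call began, along the tool's axes at that moment; what a row does not reach only later rows make up. A row lasts 1/12 s, in which the tool goes at most 41.7 mm and 7.16 degrees, less where a joint would pass 70% of its speed; a pose out of reach is approached as far as the arm can. A call with a number of a shift or a turn outside -1 to 1 is refused whole. A call with a gripper value outside its range is refused whole. The fingers move at their own pace and stop on an object; the grip force is fixed at half the most. Time passes only in rows, so rows that repeat a pose let the fingers close. It gives the time, the measured TCP pose, the force, the opening and the grip force at its end, in the units of the state.
- robot.get_obs(): the state, without advancing time (a new reading comes with each control period).
- robot.snapshot(name): name is "scene" or "top" or "wrist"; returns the picture (400x640x3 uint8, red, green, blue); there is no depth.
- robot.camera_params(name): a dict with "camera_matrix" (3x3 intrinsics, pixels), "distortion" ([k1, k2, p1, p2, k3] as OpenCV has them; the pictures are not rectified), "rvec" (rotation vector, rad) and "tvec" (3), from world to camera coordinates, as OpenCV has them; the wrist camera has in their place "tool_from_camera" (4x4, takes a point from camera to tool coordinates, whose origin is the TCP and whose axes are the flange's). Camera axes: x right, y down, z forward; pixel columns grow to the right and rows downward; lengths in m; the calibration is good to about 2 mm. A picture is of the moment at which its call begins: read the wrist's pose just before it. camera_params takes no time and is no camera call.
- robot.close_job(): hands the job in; it is judged then, once.
Trained networks look in the newest picture that a camera, given by its name, has taken for a name from the list of things; names that differ only in an ending like _2 or _b are one class to them, and where a whole thing is asked for, a point or a joint stands for the part that bears it (a point fixed in the world has none). Each returns a list of dicts, best first, with "conf" (0 to 1); they miss things now and then, are a little off and sometimes report something else, mostly with a low value. They report only what shows in the picture. A call takes as long as a camera call. They do not tell look-alikes from the thing itself.
- robot.find_in(thing, camera): "extent" ([centre column, centre row, width, height] in pixels, round what is visible of it).
The state is a dict: "time": time; "joint_positions": joint angles; "qvel": joint speeds; "joint_torque": joint torques, N m; "tool_pos": TCP position; "ee_rot": TCP orientation; "wrist_force": force on the tool from outside, world axes, zero at the start; "wrist_torque": the same for the moment, N m; "width": finger opening in m; "finger_force": force on a finger pad.
Only numpy, scipy, OpenCV 4.12 (cv2) and the standard library are available. Lean on these libraries where they do the work, as an engineer would, in place of code of your own. Each camera call takes 0.05 s, during which the arm holds its last target. There are 200 camera calls.

## Working session

There is one attempt and no reset: what is moved stays moved. The work goes in short steps, Python scripts to look and compute and a tool call to move; the robot and the scene stay as the last step left them, time stands still between calls to the robot, and variables do not carry over. Pictures are saved under pics/ and viewed, at most 14 in all, crops included, and the job is handed in when it is done.

Besides the shell and the picture viewer there is one more tool, called by a JSON object that holds its "op" and its "data", one argument or row to a line. servo_tool: Moves the arm, as the interface text tells. Scaled input: -1 to 1 covers 0.1 m each way for a shift and pi/2 rad each way for a turn. Its arguments: {"type":"object","properties":{"plan":{"type":"array","items":{"type":"array","items":{"type":"number"}}}},"required":["plan"]}

```bash
mkdir -p pics; ls
python3 - <<'E'
from bench import robot
import cv2
for n in ("scene","top"):
    im=robot.snapshot(n); cv2.imwrite(f"pics/{n}0.png",im[:,:,::-1])
    p=robot.camera_params(n); print(n,p)
    for t in ["stone_30","stone_25","stone_20","stone_16","stone_12","stone_8","rack_handle","shelf","container","bowl","pie_tin","stopper"]:
        print(t,[( [round(v) for v in d["extent"]],round(d["conf"],2)) for d in robot.find_in(t,n)][:4])
print(robot.camera_params("wrist"))
print(robot.get_obs())
E
```

```text
pics
scene {'camera_matrix': array([[425.57255111,   0.        , 322.58561638],
       [  0.        , 425.57255111, 193.57987622],
       [  0.        ,   0.        ,   1.        ]]), 'distortion': array([-0.09498301,  0.        ,  0.        ,  0.        ,  0.        ]), 'rvec': array([ 1.37750134,  2.14475601, -0.90265063]), 'tvec': array([ 0.2346788 , -0.29371867,  1.39723092])}
stone_30 [([270, 202, 37, 13], 0.81), ([296, 175, 16, 39], 0.81), ([288, 143, 19, 27], 0.69), ([191, 173, 35, 13], 0.68)]
stone_25 [([270, 202, 37, 13], 0.81), ([296, 175, 16, 39], 0.81), ([288, 143, 19, 27], 0.69), ([191, 173, 35, 13], 0.68)]
stone_20 [([270, 202, 37, 13], 0.81), ([296, 175, 16, 39], 0.81), ([288, 143, 19, 27], 0.69), ([191, 173, 35, 13], 0.68)]
stone_16 [([270, 202, 37, 13], 0.81), ([296, 175, 16, 39], 0.81), ([288, 143, 19, 27], 0.69), ([191, 173, 35, 13], 0.68)]
stone_12 [([270, 202, 37, 13], 0.81), ([296, 175, 16, 39], 0.81), ([288, 143, 19, 27], 0.69), ([191, 173, 35, 13], 0.68)]
stone_8 [([270, 202, 37, 13], 0.81), ([296, 175, 16, 39], 0.81), ([288, 143, 19, 27], 0.69), ([191, 173, 3
[... 2395 characters left out ...]
000e+00]])}
{'time': 1.3, 'joint_positions': array([ 1.17593916e+00,  8.72011678e-02,  1.37073483e+00, -2.89665922e-05,
        1.68363729e+00, -1.03127654e-01]), 'qvel': array([-0.00161034,  0.00141618, -0.00059583,  0.00139213, -0.00011529,
        0.00034278]), 'joint_torque': array([ 1.41972851e-04, -3.40048027e+01, -3.02589726e+01,  7.17256707e-02,
        2.37646530e-02, -1.44954475e-07]), 'tool_pos': array([0.15821043, 0.52674424, 0.19738755]), 'ee_rot': array([3.14157635e+00, 3.06233855e-05, 2.84985988e+00]), 'wrist_force': array([ 0.76825835, -0.12371143,  0.25483429]), 'wrist_torque': array([-0.05411245,  0.00849125,  0.02423363]), 'finger_force': 0.0, 'width': 0.09368883784658384}
```

Run:
```python
import cv2
a=cv2.imread("pics/top0.png")[90:340,130:510]; cv2.imwrite("pics/t1.png",cv2.resize(a,(798,525),interpolation=cv2.INTER_CUBIC))
a=cv2.imread("pics/scene0.png")[90:350,150:530]; cv2.imwrite("pics/s1.png",cv2.resize(a,(798,546),interpolation=cv2.INTER_CUBIC))
```

```text
(no output)
```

View pics/t1.png

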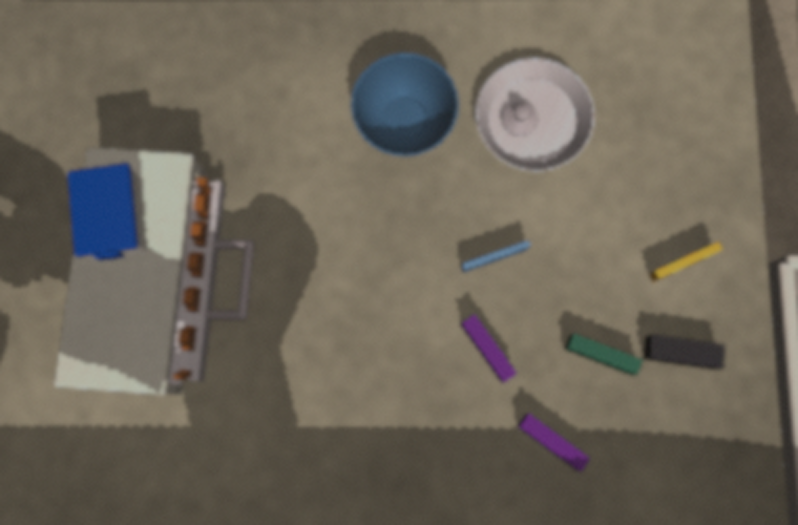

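View pics/s1.png

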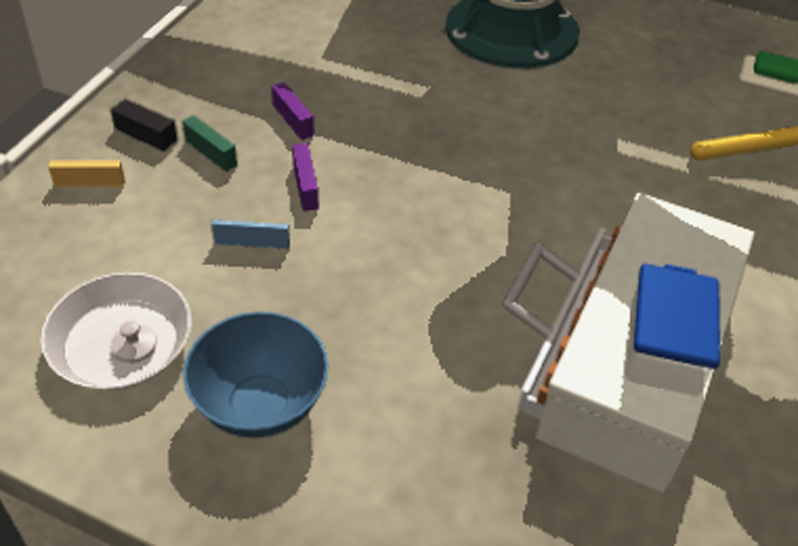

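Black stone_30 (crop 685,352), green stone_20 (603,353), yellow stone_12 (687,260) and blue stone_8 (495,255) are there, with no brown or off-white ones. The two purple blocks (488,348; 553,440) are look-alikes for stone_20. The rack handle is at about (230,280).

```bash
cat > h.py <<'E'
import numpy as np, cv2
from scipy.spatial.transform import Rotation as R
def cam(robot,name,obs=None):
    p=robot.camera_params(name); K=p["camera_matrix"]; d=p["distortion"]
    if name=="wrist":
        o=obs or robot.get_obs(); T=np.eye(4); T[:3,:3]=R.from_euler("xyz",o["ee_rot"]).as_matrix(); T[:3,3]=o["tool_pos"]
        W=np.linalg.inv(T@p["tool_from_camera"])
    else:
        W=np.eye(4); W[:3,:3]=cv2.Rodrigues(p["rvec"])[0]; W[:3,3]=p["tvec"]
    return K,d,W
def back(c,px,z):
    K,d,W=c; u=cv2.undistortPoints(np.float64(px).reshape(-1,1,2),K,d).reshape(-1,2)
    Ci=np.linalg.inv(W); r=np.c_[u,np.ones(len(u))]@Ci[:3,:3].T; o=Ci[:3,3]
    return o+r*((z-o[2])/r[:,2])[:,None]
def proj(c,P):
    K,d,W=c; return cv2.projectPoints(np.float64(P).reshape(-1,1,3),cv2.Rodrigues(W[:3,:3])[0],W[:3,3],K,d)[0].reshape(-1,2)
def rows(robot,x,y,z,yaw):
    "shift in tool axes (units of 0.1 m) and az (units of pi/2) from measured pose"
    o=robot.get_obs(); M=R.from_euler("xyz",o["ee_rot"]); Rt=R.from_euler("xyz",[np.pi,0,yaw])
    return (M.inv().apply(np.array([x,y,z])-o["tool_pos"])/.1).round(3),((M.inv()*Rt).as_rotvec()/(np.pi/2)).round(3)
E
python3 - <<'E'
from bench import robot
from h import *
import itertools
c=cam(robot,"top"); im=cv2.imread("pics/top0.png")
hsv=cv2.cvtColor(im,cv2.COLOR_BGR2HSV)
q=lambda x,y:(int(130+x/2.1),int(90+y/2.1))
for n,px,z in [("black",(685,352),.034),("green",(603,353),.034),("yellow",(687,260),.034),("blue",(495,255),.034),("pur1",(488,348),.034),("pur2",(553,440),.034)]:
    u,v=q(*px); ref=im[v,u].astype(int)
    m=(np.abs(im.astype(int)-ref).sum(2)<70).astype(np.uint8)
    k,l,s,_=cv2.connectedComponentsWithStats(m); L=l[v,u]; pts=np.argwhere(l==L)[:,::-1]
    W=back(c,pts,z)[:,:2]; r=cv2.minAreaRect(W.astype(np.float32)*1000); b=cv2.boxPoints(r)
    e=b[1]-b[0];f=b[2]-b[1]; e=e if np.hypot(*e)>np.hypot(*f) else f
    print(n,ref,hsv[v,u],len(pts),np.round(r[0]),np.round(r[1]),"long dir deg",round(np.degrees(np.arctan2(e[1],e[0]))%180,1))
for n,px,z in [("h1",(247,243),.055),("h2",(241,317),.055),("slabTR",(192,155),.092),("slabBR",(165,394),.092),("slabBL",(57,386),.092),("slabTL",(90,150),.092),("bowl",(405,104),.06),("pie",(534,114),.028)]:
    print(n,back(c,[(130+px[0]/2.1,90+px[1]/2.1)],z).round(3))
E
```

```text
black [50 50 52] [ 0 10 52] 747 [ 473. -363.] [102.  56.] long dir deg 83.0
green [74 92 53] [ 76 108  92] 1503 [ 472. -315.] [ 78. 201.] long dir deg 90.2
yellow [ 56 147 179] [ 22 175 179] 155 [ 575. -378.] [13. 88.] long dir deg 114.9
blue [148 126  99] [103  84 148] 151 [ 581. -140.] [13. 92.] long dir deg 110.6
pur1 [119  45 101] [143 159 119] 303 [ 465. -126.] [90. 23.] long dir deg 34.7
pur2 [121  47 102] [142 156 121] 269 [ 352. -202.] [86. 22.] long dir deg 54.0
h1 [[0.592 0.176 0.055]]
h2 [[0.499 0.181 0.055]]
slabTR [[0.696 0.242 0.092]]
slabBR [[0.404 0.26  0.092]]
slabBL [[0.414 0.389 0.092]]
slabTL [[0.703 0.369 0.092]]
bowl [[ 0.773 -0.022  0.06 ]]
pie [[ 0.77  -0.192  0.028]]
```

{"op": "servo_tool", "data": {
  "plan": [
    [0, 0, -0.6, 0, 0, -0.147, 90],
    [0, 0, -0.6, 0, 0, -0.147, 90],
    [0, 0, -0.6, 0, 0, -0.147, 90],
    [0, 0, -0.6, 0, 0, -0.147, 90]
  ]
}}

```text
time: 1.63
tool_pos: [0.1585, 0.5274, 0.259]
ee_rot: [3.138, 0.001, 3.079]
wrist_force: [0.7, -0.0, -0.0]
width: 0.0899
finger_force: 0.0
```

{"op": "servo_tool", "data": {
  "plan": [
    [-1, -0.8, 0, 0, 0, 0, 90],
    [-1, -0.8, 0, 0, 0, 0, 90],
    [-1, -0.8, 0, 0, 0, 0, 90],
    [-1, -0.8, 0, 0, 0, 0, 90],
    [-1, -0.8, 0, 0, 0, 0, 90]
  ]
}}

```text
time: 2.05
tool_pos: [0.2544, 0.4392, 0.256]
ee_rot: [-3.14, -0.001, 3.075]
wrist_force: [-0.1, 0.8, 0.1]
width: 0.0899
finger_force: 0.0
```

{"op": "servo_tool", "data": {
  "plan": [
    [-1, -0.8, 0, 0, 0, 0, 90],
    [-1, -0.8, 0, 0, 0, 0, 90],
    [-1, -0.8, 0, 0, 0, 0, 90],
    [-1, -0.8, 0, 0, 0, 0, 90],
    [-1, -0.8, 0, 0, 0, 0, 90]
  ]
}}

```text
time: 2.47
tool_pos: [0.3485, 0.3546, 0.2563]
ee_rot: [-3.141, -0.002, 3.078]
wrist_force: [-0.2, 0.2, -0.6]
width: 0.0901
finger_force: 0.0
```

{"op": "servo_tool", "data": {
  "plan": [
    [-1, -0.8, 0, 0, 0, 0, 90],
    [-1, -0.8, 0, 0, 0, 0, 90],
    [-1, -0.8, 0, 0, 0, 0, 90],
    [-1, -0.8, 0, 0, 0, 0, 90],
    [-1, -0.8, 0, 0, 0, 0, 90]
  ]
}}

```text
time: 2.88
tool_pos: [0.4429, 0.2697, 0.2563]
ee_rot: [3.141, -0.002, 3.08]
wrist_force: [-0.2, 0.5, 0.1]
width: 0.0902
finger_force: 0.0
```

{"op": "servo_tool", "data": {
  "plan": [
    [-1, -0.8, 0, 0, 0, 0, 90],
    [-1, -0.8, 0, 0, 0, 0, 90],
    [-1, -0.8, 0, 0, 0, 0, 90],
    [-1, -0.8, 0, 0, 0, 0, 90],
    [-1, -0.8, 0, 0, 0, 0, 90],
    [-1, -0.8, 0, 0, 0, 0, 90]
  ]
}}

```text
time: 3.38
tool_pos: [0.5368, 0.1855, 0.2571]
ee_rot: [3.14, -0.001, 3.083]
wrist_force: [0.1, -0.3, 0.1]
width: 0.0896
finger_force: 0.0
```

Run:
```python
from bench import robot
from h import *
o=robot.get_obs(); print(o["time"],o["tool_pos"],o["ee_rot"])
im=robot.snapshot("wrist"); cv2.imwrite("pics/w1.png",im[:,:,::-1])
print(robot.find_in("rack_handle","wrist"))
```

```text
3.3833 [0.53677299 0.18551336 0.25712452] [ 3.14033367e+00 -1.46420015e-03  3.08329490e+00]
[{'extent': [346.4, 173.6, 85.7, 227.1], 'conf': 0.72}]
```

View pics/w1.png

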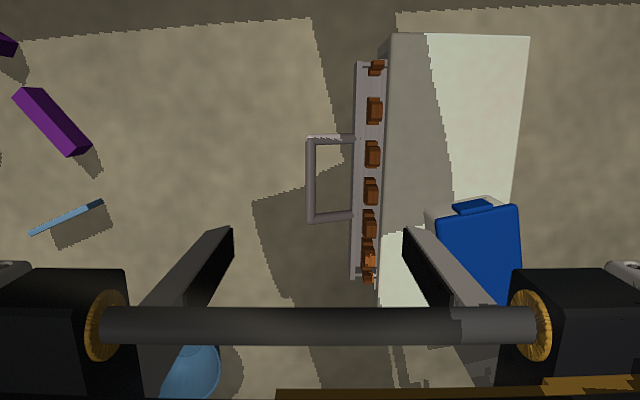

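Handle bar spans (311,137)-(311,222). The posts between the notches are spaced widest at the top of the picture (low x), so the 30 mm notch is at the low-x end.

Run:
```python
from bench import robot
from h import *
c=cam(robot,"wrist")
im=cv2.imread("pics/w1.png")
print(back(c,[(311,138),(311,180),(311,222)],.058).round(4))
print("plate top edge", back(c,[(359,62),(353,279)],.04).round(4))
print("slab edge", back(c,[(391,34)],.092).round(4))
h=back(c,[(311,180)],.058)[0]
print(rows(robot,h[0],h[1],.12,np.pi-.06))
```

```text
[[0.4996 0.1798 0.058 ]
 [0.5453 0.177  0.058 ]
 [0.5938 0.174  0.058 ]]
plate top edge [[0.4232 0.2356 0.04  ]
 [0.6768 0.2206 0.04  ]]
slab edge [[0.4057 0.2598 0.092 ]]
(array([-0.092, -0.081,  1.377]), array([ 0.001, -0.   ,  0.002]))
```

{"op": "servo_tool", "data": {
  "plan": [
    [-0.09, -0.08, 0.5, 0, 0, 0, 50],
    [-0.09, -0.08, 1, 0, 0, 0, 50],
    [-0.09, -0.08, 1, 0, 0, 0, 50],
    [-0.09, -0.08, 1, 0, 0, 0, 50],
    [-0.09, -0.08, 1, 0, 0, 0, 50]
  ]
}}

```text
time: 3.9
tool_pos: [0.5451, 0.1758, 0.157]
ee_rot: [-3.142, -0.002, 3.083]
wrist_force: [0.4, -0.0, 1.0]
width: 0.0598
finger_force: 0.0
```

{"op": "servo_tool", "data": {
  "plan": [
    [0, 0, 0.4, 0, 0, 0, 50],
    [0, 0, 0.8, 0, 0, 0, 50],
    [0, 0, 1, 0, 0, 0, 50],
    [0, 0, 1, 0, 0, 0, 50],
    [0, 0, 1, 0, 0, 0, 50],
    [0, 0, 1, 0, 0, 0, 0],
    [0, 0, 1, 0, 0, 0, 0],
    [0, 0, 1, 0, 0, 0, 0],
    [0, 0, 1, 0, 0, 0, 0],
    [0, 0, 1, 0, 0, 0, 0],
    [0, 0, 1, 0, 0, 0, 0]
  ]
}}

```text
time: 4.82
tool_pos: [0.5468, 0.1745, 0.0579]
ee_rot: [3.141, 0.001, 3.081]
wrist_force: [0.4, 0.7, -0.4]
width: 0.0136
finger_force: 0.0
```

{"op": "servo_tool", "data": {
  "plan": [
    [0, 0, 0, 0, 0, 0, 0],
    [0, 0, 0, 0, 0, 0, 0],
    [0, -0.1, 0, 0, 0, 0, 0],
    [0, -0.25, 0, 0, 0, 0, 0],
    [0, -0.4, 0, 0, 0, 0, 0],
    [0, -0.55, 0, 0, 0, 0, 0],
    [0, -0.7, 0, 0, 0, 0, 0],
    [0, -0.85, 0, 0, 0, 0, 0],
    [0, -1, 0, 0, 0, 0, 0],
    [0, -1, 0, 0, 0, 0, 0]
  ]
}}

```text
time: 5.65
tool_pos: [0.5401, 0.0718, 0.0573]
ee_rot: [-3.14, -0.0, 3.078]
wrist_force: [0.9, -0.8, 0.3]
width: 0.0006
finger_force: 0.0
```

{"op": "servo_tool", "data": {
  "plan": [
    [0, -0.1, 0, 0, 0, 0, 0],
    [0, -0.18, 0, 0, 0, 0, 0],
    [0, -0.24, 0, 0, 0, 0, 0],
    [0, -0.24, 0, 0, 0, 0, 0],
    [0, -0.24, 0, 0, 0, 0, 0]
  ]
}}

```text
time: 6.07
tool_pos: [0.539, 0.0507, 0.0574]
ee_rot: [3.141, 0.0, 3.08]
wrist_force: [-0.5, 0.9, 0.3]
width: 0.0007
finger_force: 0.0
```

Fingers closed on nothing, so I'll look before going on.

Run:
```python
from bench import robot
from h import *
w=robot.snapshot("wrist")[:,:,::-1]; s=robot.snapshot("scene")[90:350,150:530,::-1]
print(robot.get_obs()["tool_pos"])
w2=cv2.resize(w,(480,300)); s2=cv2.resize(s,(438,300))
cv2.imwrite("pics/c2.png",np.vstack([w2,cv2.resize(s2,(480,300))]))
```

```text
[0.53899755 0.0510816  0.05736009]
```

View pics/c2.png

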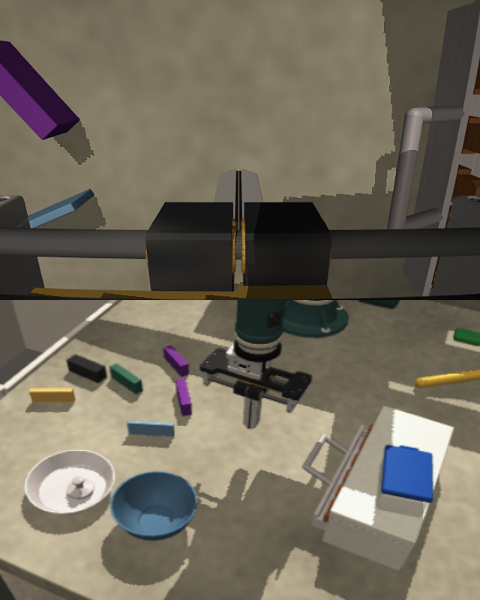

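The handle is still near the shelf (wrist picture, about x 545 full-res, rows 150-300), so the first grip missed it. I'll re-measure.

Run:
```python
from bench import robot
from h import *
c=cam(robot,"wrist")
for z in (.05,.058,.065): print(z,back(c,[(553,150),(531,303)],z).round(4))
c=cam(robot,"scene")  # scene handle corners in pic c2: lower half, scale 480/380,300/260
f=lambda x,y:(150+x*380/480,90+(y-300)*260/300)
print(back(c,[f(325,436),f(306,470)],.058).round(4))
print(back(c,[(150+540/2.1,90+245/2.1),(150+508/2.1,90+303/2.1)],.058).round(4))
```

```text
0.05 [[0.4995 0.1829 0.05  ]
 [0.5938 0.1789 0.05  ]]
0.058 [[0.4982 0.1776 0.058 ]
 [0.5886 0.1738 0.058 ]]
0.065 [[0.4971 0.173  0.065 ]
 [0.5841 0.1693 0.065 ]]
[[0.5013 0.1814 0.058 ]
 [0.6006 0.1767 0.058 ]]
[[0.4977 0.18   0.058 ]
 [0.5927 0.1734 0.058 ]]
```

Run:
```python
from bench import robot
from h import *
p=robot.camera_params("wrist"); Ci=np.linalg.inv(p["tool_from_camera"])
c=(p["camera_matrix"],p["distortion"],Ci)
for z in (-.08,-.04,0,.017): print(z,proj(c,[[x,0,z] for x in (-.008,.008)]).round())
im=cv2.imread("pics/w1.png")
w=robot.snapshot("wrist")[:,:,::-1]; print(robot.get_obs()["width"])
cv2.imwrite("pics/c3.png",cv2.resize(w[200:400,180:460],(784,560)))
```

```text
-0.08 [[320. 340.]
 [320. 299.]]
-0.04 [[319. 284.]
 [320. 251.]]
0 [[319. 250.]
 [319. 223.]]
0.017 [[319. 239.]
 [319. 214.]]
0.0003114522770798191
```

View pics/c3.png

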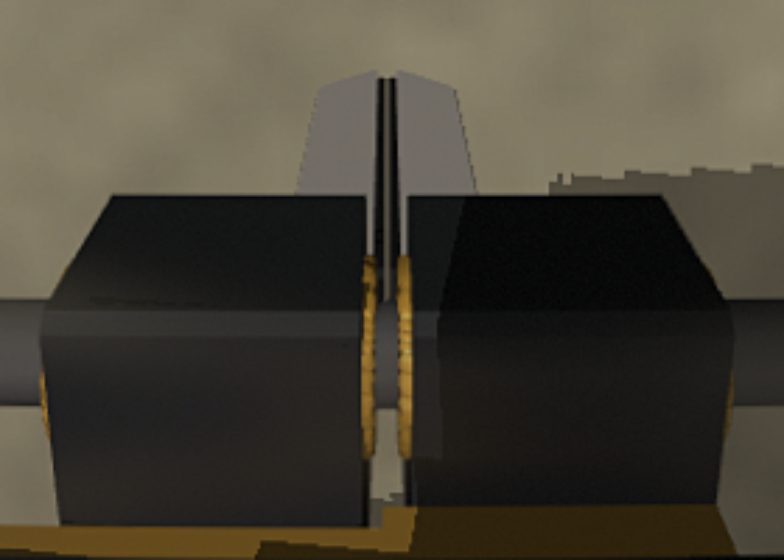

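{"op": "servo_tool", "data": {
  "plan": [
    [0, 0, -0.5, 0, 0, 0, 50],
    [0, 0, -0.5, 0, 0, 0, 50],
    [0, 0.3, -0.5, 0, 0, 0, 50],
    [0, 0.7, -0.5, 0, 0, 0, 50],
    [0, 1, -0.5, 0, 0, 0, 50],
    [0, 1, -0.5, 0, 0, 0, 50],
    [0, 1, -0.5, 0, 0, 0, 50],
    [0, 1, -0.5, 0, 0, 0, 50],
    [0, 1, -0.5, 0, 0, 0, 50]
  ]
}}

```text
time: 6.97
tool_pos: [0.5452, 0.1496, 0.1074]
ee_rot: [-3.141, 0.0, 3.08]
wrist_force: [0.4, -0.7, 0.0]
width: 0.0495
finger_force: 0.0
```

{"op": "servo_tool", "data": {
  "plan": [
    [0, 0.26, 0, 0, 0, 0, 50],
    [0, 0.26, 0, 0, 0, 0, 50],
    [0, 0.26, 0.3, 0, 0, 0, 50],
    [0, 0.26, 0.5, 0, 0, 0, 50],
    [0, 0.26, 0.65, 0, 0, 0, 50],
    [0, 0.26, 0.65, 0, 0, 0, 50],
    [0, 0.26, 0.65, 0, 0, 0, 50]
  ]
}}

```text
time: 7.55
tool_pos: [0.5461, 0.1752, 0.0416]
ee_rot: [-3.141, -0.002, 3.079]
wrist_force: [-0.5, 0.3, 0.3]
width: 0.0502
finger_force: 0.0
```

{"op": "servo_tool", "data": {
  "plan": [
    [0, 0, 0, 0, 0, 0, 0],
    [0, 0, 0, 0, 0, 0, 0],
    [0, 0, 0, 0, 0, 0, 0],
    [0, 0, 0, 0, 0, 0, 0],
    [0, 0, 0, 0, 0, 0, 0],
    [0, 0, 0, 0, 0, 0, 0],
    [0, 0, 0, 0, 0, 0, 0],
    [0, 0, 0, 0, 0, 0, 0],
    [0, 0, 0, 0, 0, 0, 0],
    [0, 0, 0, 0, 0, 0, 0]
  ]
}}

```text
time: 8.38
tool_pos: [0.5468, 0.1767, 0.0427]
ee_rot: [3.141, 0.001, 3.081]
wrist_force: [-0.1, 0.3, 2.3]
width: 0.0113
finger_force: 30.0
```

{"op": "servo_tool", "data": {
  "plan": [
    [0, -0.08, 0, 0, 0, 0, 0],
    [0, -0.2, 0, 0, 0, 0, 0],
    [0, -0.35, 0, 0, 0, 0, 0],
    [0, -0.5, 0, 0, 0, 0, 0],
    [0, -0.65, 0, 0, 0, 0, 0],
    [0, -0.8, 0, 0, 0, 0, 0],
    [0, -0.95, 0, 0, 0, 0, 0],
    [0, -1, 0, 0, 0, 0, 0],
    [0, -1, 0, 0, 0, 0, 0]
  ]
}}

```text
time: 9.13
tool_pos: [0.54, 0.0745, 0.0427]
ee_rot: [-3.139, -0.001, 3.079]
wrist_force: [-2.2, -3.4, 4.7]
width: 0.0115
finger_force: 30.0
```

{"op": "servo_tool", "data": {
  "plan": [
    [0, -0.1, 0, 0, 0, 0, 0],
    [0, -0.18, 0, 0, 0, 0, 0],
    [0, -0.24, 0, 0, 0, 0, 0],
    [0, -0.28, 0, 0, 0, 0, 0],
    [0, -0.28, 0, 0, 0, 0, 0],
    [0, -0.28, 0, 0, 0, 0, 0]
  ]
}}

```text
time: 9.63
tool_pos: [0.5383, 0.0484, 0.0427]
ee_rot: [-3.141, -0.001, 3.081]
wrist_force: [-3.2, 0.0, 5.7]
width: 0.0108
finger_force: 30.0
```

{"op": "servo_tool", "data": {
  "plan": [
    [0, 0, 0, 0, 0, 0, 40],
    [0, 0, 0, 0, 0, 0, 40],
    [0, 0, 0, 0, 0, 0, 40],
    [0, 0, 0, 0, 0, 0, 40],
    [0, 0, 0, 0, 0, 0, 40],
    [0, 0, -0.4, 0, 0, 0, 40],
    [0, 0, -0.8, 0, 0, 0, 40],
    [0, 0, -1, 0, 0, 0, 40],
    [0, 0, -1, 0, 0, 0, 40]
  ]
}}

```text
time: 10.38
tool_pos: [0.5425, 0.0486, 0.1491]
ee_rot: [3.141, 0.012, 3.081]
wrist_force: [0.2, 0.6, 0.7]
width: 0.0402
finger_force: 0.0
```

{"op": "servo_tool", "data": {
  "plan": [
    [0, 0, -1, 0, 0, 1, 90],
    [0, 0, -1, 0, 0, 1, 90],
    [0, 0, -1, 0, 0, 1, 90],
    [0, 0, -1, 0, 0, 1, 90],
    [0, 0, -1, 0, 0, 1, 90],
    [0, 0, -1, 0, 0, 1, 90],
    [0, 0, -1, 0, 0, 1, 90],
    [0, 0, -1, 0, 0, 1, 90],
    [0, 0, -1, 0, 0, 1, 90],
    [0, 0, -1, 0, 0, 1, 90],
    [0, 0, -1, 0, 0, 1, 90],
    [0, 0, -1, 0, 0, 1, 90]
  ]
}}

```text
time: 11.38
tool_pos: [0.5385, 0.0487, 0.2407]
ee_rot: [-3.139, -0.0, 1.575]
wrist_force: [0.2, 0.8, -0.1]
width: 0.0901
finger_force: 0.0
```

{"op": "servo_tool", "data": {
  "plan": [
    [1, 0, 0, 0, 0, 0.04, 90],
    [1, 0, 0, 0, 0, 0.04, 90],
    [1, 0, 0, 0, 0, 0.04, 90],
    [1, 0, 0, 0, 0, 0.04, 90],
    [1, 0, 0, 0, 0, 0.04, 90],
    [1, 0, 0, 0, 0, 0.04, 90]
  ]
}}

```text
time: 11.88
tool_pos: [0.5377, 0.1479, 0.2414]
ee_rot: [-3.14, 0.001, 1.517]
wrist_force: [0.2, 0.2, -0.4]
width: 0.0901
finger_force: 0.0
```

Run:
```python
from bench import robot
from h import *
o=robot.get_obs(); print(o["time"],o["tool_pos"],o["ee_rot"])
im=robot.snapshot("wrist"); cv2.imwrite("pics/w4.png",im[:,:,::-1])
```

```text
11.8833 [0.53770433 0.1479225  0.24144562] [-3.14033402e+00  1.07020372e-03  1.51747469e+00]
```

View pics/w4.png

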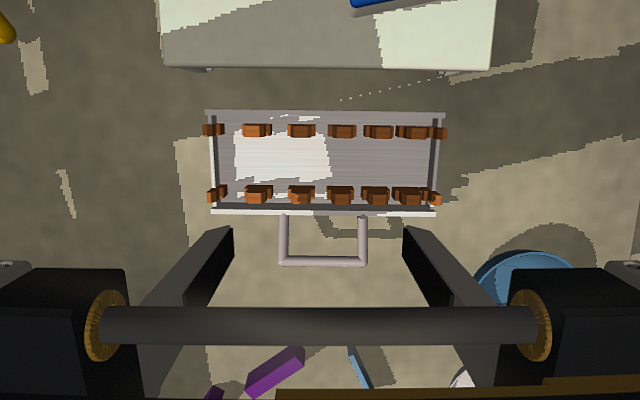

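Run:
```python
import cv2
a=cv2.imread("pics/w4.png")[105:275,195:455]; cv2.imwrite("pics/c4.png",cv2.resize(a,None,fx=3.0,fy=3.0,interpolation=cv2.INTER_CUBIC))
```

```text
(no output)
```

View pics/c4.png

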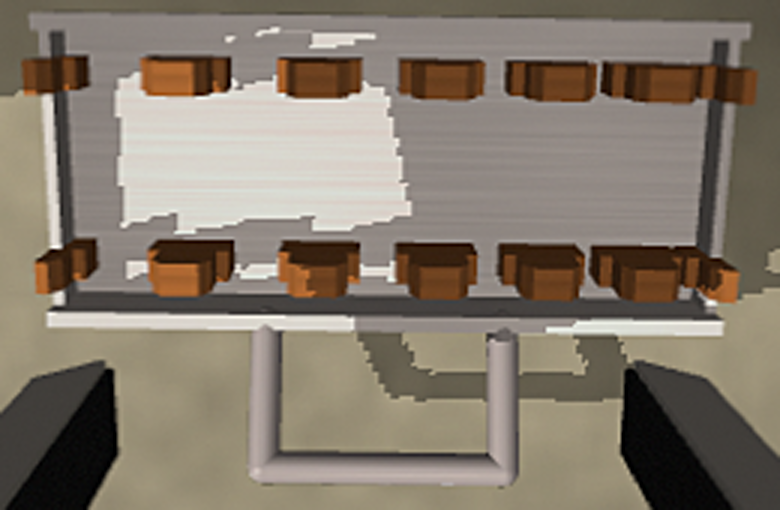

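```bash
cat > fit.py <<'E'
from bench import robot
from h import *
from scipy.optimize import least_squares
import json
S={"30":0,"25":52.5,"20":100,"16":143,"12":182,"8":217}
def W(p,P): # p: x0,y0 of slot_30, yaw ; P mm in rack frame with origin at slot_30
    P=np.float64(P)/1000; a=p[2]; 
    return np.c_[p[0]+P[:,0]*np.cos(a)-P[:,1]*np.sin(a),p[1]+P[:,0]*np.sin(a)+P[:,1]*np.cos(a),P[:,2]]
E
python3 - <<'E'
from fit import *
c=cam(robot,"wrist")
f=lambda x,y:(195+x/3,105+y/3)
pc=[27.5,77.5,122.5,163.5]
low=[190.5,319.5,437,541.5]; up=[186,320,441,551]
obs=np.array([195+x/3 for x in low+up])
P=[[x,-30,30] for x in pc]+[[x,42,30] for x in pc]
def res(p):
    q=proj(c,W(p,P)); h=proj(c,W(p,[[p[3]*1000,-107,55]]))
    return np.r_[q[:,0]-obs,(h-np.array(f(383,468))).ravel()]
s=least_squares(res,[.435,.16,-.06,.1],x_scale=[.1,.1,.1,.1]); p=s.x
print(p.round(4),"res",res(p).round(1)); json.dump(list(p),open("rack.json","w"))
print("handle",W(p,[[p[3]*1000,-107,55]]).round(4))
for k,v in S.items(): print(k,W(p,[[v,0,30]]).round(4))
# overlay
im=cv2.imread("pics/w4.png"); big=cv2.resize(im[105:275,195:455],None,fx=3,fy=3,interpolation=cv2.INTER_CUBIC)
def line(Q,col):
    q=(proj(c,W(p,Q))-[195,105])*3
    cv2.polylines(big,[np.int32(q)],False,col,1)
for k,v in S.items():
    t=float(k)
    for y in (-42,-30,30,42):
        for s_ in (-1,1):
            line([[v+s_*(t/2+5.5),y,51],[v+s_*(t/2+1.5),y,45],[v+s_*(t/2+1.5),y,30],[v+s_*(t/2-3),y,30],[v+s_*(t/2-3),y,10]],(0,255,0))
line([[-35,-52,40],[-35,52,40],[250,52,40],[250,-52,40],[-35,-52,40]],(255,255,0))
cv2.imwrite("pics/c5.png",big)
E
```

```text
[ 0.4423  0.1599 -0.0653  0.1027] res [-0.9 -0.2  0.   1.  -1.3 -0.3  0.5  1.2 -0.   0.2]
handle [[0.5378 0.0465 0.055 ]]
30 [[0.4423 0.1599 0.03  ]]
25 [[0.4947 0.1565 0.03  ]]
20 [[0.5421 0.1534 0.03  ]]
16 [[0.585  0.1506 0.03  ]]
12 [[0.6239 0.1481 0.03  ]]
8 [[0.6589 0.1458 0.03  ]]
```

View pics/c5.png

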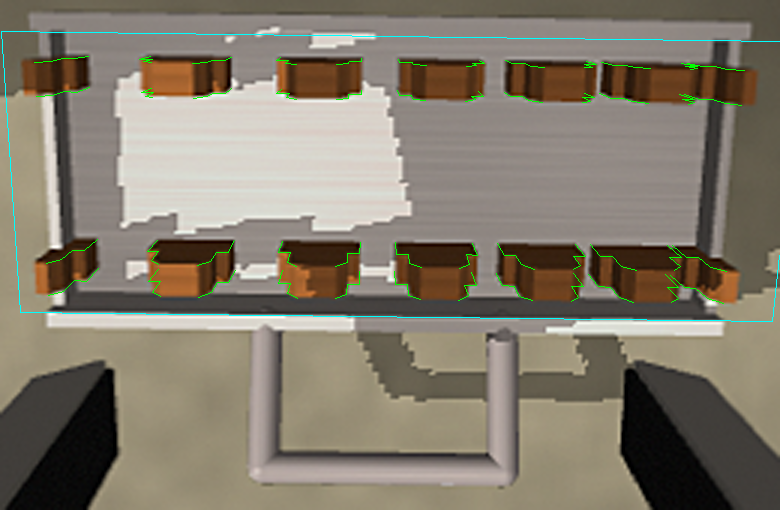

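{"op": "servo_tool", "data": {
  "plan": [
    [-1, 0, 0, 0, 0, 0, 60],
    [-1, 0, 0, 0, 0, 0, 60],
    [-1, 0, 0, 0, 0, 0, 60],
    [-1, 0, 0, 0, 0, 0, 60]
  ]
}}

```text
time: 12.27
tool_pos: [0.5324, 0.0441, 0.2424]
ee_rot: [3.141, 0.002, 1.511]
wrist_force: [0.6, 0.7, 0.5]
width: 0.067
finger_force: 0.0
```

{"op": "servo_tool", "data": {
  "plan": [
    [-1, 0, 0, 0, 0, 0, 60],
    [-1, 0, 0, 0, 0, 0, 60],
    [-1, 0, 0, 0, 0, 0, 60],
    [-1, 0, 0, 0, 0, 0, 60]
  ]
}}

```text
time: 12.6
tool_pos: [0.527, -0.0545, 0.2422]
ee_rot: [-3.141, 0.001, 1.512]
wrist_force: [0.1, 0.3, -0.4]
width: 0.0597
finger_force: 0.0
```

{"op": "servo_tool", "data": {
  "plan": [
    [-1, 0, 0, 0, 0, 0, 60],
    [-1, 0, 0, 0, 0, 0, 60],
    [-1, 0, 0, 0, 0, 0, 60],
    [-1, 0, 0, 0, 0, 0, 60]
  ]
}}

```text
time: 12.93
tool_pos: [0.5218, -0.1533, 0.2418]
ee_rot: [-3.141, 0.0, 1.513]
wrist_force: [0.3, 0.1, 0.0]
width: 0.0603
finger_force: 0.0
```

{"op": "servo_tool", "data": {
  "plan": [
    [-1, 0, 0, 0, 0, 0, 60],
    [-1, 0, 0, 0, 0, 0, 60],
    [-1, 0, 0, 0, 0, 0, 60],
    [-1, 0, 0, 0, 0, 0, 60]
  ]
}}

```text
time: 13.27
tool_pos: [0.5167, -0.2523, 0.2415]
ee_rot: [-3.141, -0.001, 1.515]
wrist_force: [-0.3, 1.2, -0.5]
width: 0.0599
finger_force: 0.0
```

{"op": "servo_tool", "data": {
  "plan": [
    [-0.4, 0, 0, 0, 0, 0, 60],
    [-0.4, 0, 0, 0, 0, 0, 60],
    [-0.4, 0, 0, 0, 0, 0, 60],
    [-0.4, 0, 0, 0, 0, 0, 60],
    [-0.4, 0, 0, 0, 0, 0, 60],
    [-0.4, 0, 0, 0, 0, 0, 60]
  ]
}}

```text
time: 13.77
tool_pos: [0.5151, -0.289, 0.2428]
ee_rot: [3.141, -0.0, 1.52]
wrist_force: [-0.1, -0.0, -0.3]
width: 0.0601
finger_force: 0.0
```

Run:
```python
from bench import robot
from h import *
o=robot.get_obs(); print(o["time"],o["tool_pos"],o["ee_rot"])
im=robot.snapshot("wrist"); cv2.imwrite("pics/w6.png",im[:,:,::-1])
```

```text
13.7667 [ 0.5150997  -0.28896846  0.24275413] [ 3.14091406e+00 -3.61963390e-04  1.51993298e+00]
```

View pics/w6.png

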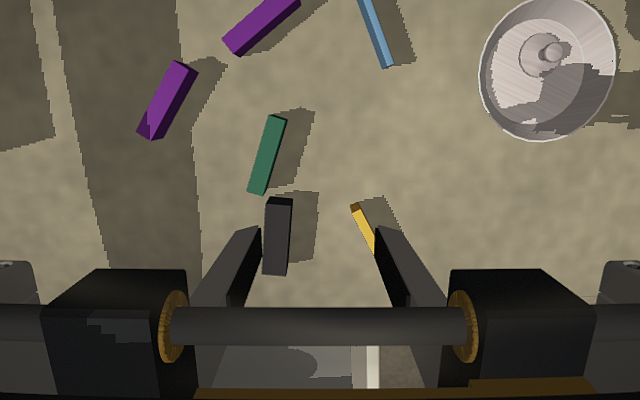

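Black top face spans about (266,206)-(287,276), green (270,116)-(257,193), and yellow's near end is at (355,206). Blue is partly visible at (375,30), and the two purple blocks are at (260,27) and (167,100).

```bash
cat > meas.py <<'E'
from bench import robot
from h import *
def meas(q,z=.034):
    c=cam(robot,"wrist"); P=back(c,q,z)[:,:2]
    r=cv2.minAreaRect((P*1000).astype(np.float32)); b=cv2.boxPoints(r); e=b[1]-b[0]; f=b[2]-b[1]
    e=e if np.hypot(*e)>np.hypot(*f) else f
    return P.mean(0).round(4),np.round(r[1],1),round((np.arctan2(e[1],e[0])%np.pi),3)
E
python3 - <<'E'
from meas import *
im=cv2.imread("pics/w6.png"); hsv=cv2.cvtColor(im,cv2.COLOR_BGR2HSV)
c=cam(robot,"wrist")
print("black",meas([(266,206),(292,206),(287,276),(263,274)]))
m=((hsv[...,0]>65)&(hsv[...,0]<95)&(hsv[...,1]>80)).astype(np.uint8)
k,l,s,_=cv2.connectedComponentsWithStats(m); i=1+s[1:,4].argmax(); pts=np.argwhere(l==i)[:,::-1]
print("green",s[i],meas(pts))
cr=im[100:290,235:310]; cv2.imwrite("pics/c7.png",cv2.resize(cr,None,fx=3,fy=3,interpolation=cv2.INTER_CUBIC))
E
```

```text
black (array([ 0.4628, -0.3722]), array([88.3, 29.7]), np.float32(1.433))
green [ 247  115   41   81 1526] (array([ 0.4595, -0.2697]), array([90.3, 21. ]), np.float32(1.204))
```

View pics/c7.png

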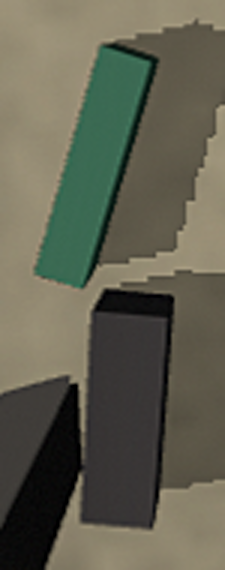

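Run:
```python
from meas import *
print("black",meas([(266,202.7),(290.7,205),(286.3,275.7),(262,274)]))
print(rows(robot,.4595,-.2697,.06,1.204))
```

```text
black (array([ 0.4621, -0.3708]), array([89.6, 29.4]), np.float32(1.43))
(array([ 0.166, -0.565,  1.827]), array([ 0.   , -0.   ,  0.201]))
```

{"op": "servo_tool", "data": {
  "plan": [
    [0.166, -0.565, 0.4, 0, 0, 0.2, 50],
    [0.166, -0.565, 0.8, 0, 0, 0.2, 50],
    [0.166, -0.565, 0.95, 0, 0, 0.2, 50],
    [0.166, -0.565, 0.95, 0, 0, 0.2, 50],
    [0.166, -0.565, 0.95, 0, 0, 0.2, 50],
    [0.166, -0.565, 0.95, 0, 0, 0.2, 50]
  ]
}}

```text
time: 14.32
tool_pos: [0.4609, -0.2719, 0.1502]
ee_rot: [3.137, 0.001, 1.206]
wrist_force: [-0.3, -0.2, 0.9]
width: 0.0498
finger_force: 0.0
```

{"op": "servo_tool", "data": {
  "plan": [
    [0, 0, 0.4, 0, 0, 0, 50],
    [0, 0, 0.8, 0, 0, 0, 50],
    [0, 0, 0.9, 0, 0, 0, 50],
    [0, 0, 0.9, 0, 0, 0, 50],
    [0, 0, 0.9, 0, 0, 0, 50]
  ]
}}

```text
time: 14.73
tool_pos: [0.4611, -0.2724, 0.0601]
ee_rot: [3.138, 0.001, 1.204]
wrist_force: [0.0, -1.6, 0.4]
width: 0.0499
finger_force: 0.0
```

Run:
```python
from meas import *
print(rows(robot,.4595,-.2697,.005,1.204), robot.get_obs()["tool_pos"])
im=robot.snapshot("wrist"); cv2.imwrite("pics/w8.png",im[:,:,::-1])
```

```text
(array([ 0.02 , -0.027,  0.551]), array([0.002, 0.001, 0.   ])) [ 0.46108961 -0.27239004  0.06009655]
```

View pics/w8.png

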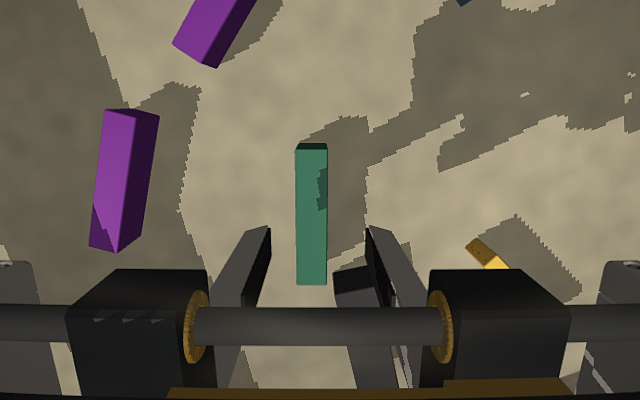

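{"op": "servo_tool", "data": {
  "plan": [
    [0.02, -0.04, 0.2, 0, 0, 0, 45],
    [0.02, -0.04, 0.4, 0, 0, 0, 45],
    [0.02, -0.04, 0.52, 0, 0, 0, 45],
    [0.02, -0.04, 0.55, 0, 0, 0, 45],
    [0.02, -0.04, 0.55, 0, 0, 0, 45],
    [0.02, -0.04, 0.55, 0, 0, 0, 45]
  ]
}}

```text
time: 15.28
tool_pos: [0.4572, -0.2687, 0.004]
ee_rot: [3.139, 0.001, 1.204]
wrist_force: [-0.6, 1.0, -0.3]
width: 0.0451
finger_force: 0.0
```

{"op": "servo_tool", "data": {
  "plan": [
    [0, 0, 0, 0, 0, 0, 0],
    [0, 0, 0, 0, 0, 0, 0],
    [0, 0, 0, 0, 0, 0, 0],
    [0, 0, 0, 0, 0, 0, 0],
    [0, 0, 0, 0, 0, 0, 0],
    [0, 0, 0, 0, 0, 0, 0],
    [0, 0, 0, 0, 0, 0, 0],
    [0, 0, 0, 0, 0, 0, 0]
  ]
}}

```text
time: 15.95
tool_pos: [0.4567, -0.2682, 0.003]
ee_rot: [3.14, 0.0, 1.204]
wrist_force: [1.1, -0.7, 3.7]
width: 0.0198
finger_force: 30.0
```

{"op": "servo_tool", "data": {
  "plan": [
    [0, 0, -0.1, 0, 0, 0, 0],
    [0, 0, -0.3, 0, 0, 0, 0],
    [0, 0, -0.6, 0, 0, 0, 0],
    [0, 0, -1, 0, 0, 0, 0],
    [0, 0, -1, 0, 0, 0, 0],
    [0, 0, -1, 0, 0, 0, 0],
    [0, 0, -1, 0, 0, 0, 0]
  ]
}}

```text
time: 16.53
tool_pos: [0.4553, -0.2673, 0.1017]
ee_rot: [-3.14, -0.0, 1.204]
wrist_force: [-0.1, -0.4, -1.3]
width: 0.0197
finger_force: 30.0
```

Run:
```python
from fit import *
p=json.load(open("rack.json"))
q=W(p,[[S["20"],0,30]])[0]; print(q)
print(rows(robot,q[0],q[1],.12,np.pi/2+p[2]), robot.get_obs()["tool_pos"])
im=robot.snapshot("wrist"); cv2.imwrite("pics/w9.png",im[:,:,::-1])
```

```text
[0.54209966 0.1534179  0.03      ]
(array([ 4.239, -0.7  , -0.18 ]), array([-0.001, -0.   , -0.192])) [ 0.45527973 -0.26730245  0.10165122]
```

View pics/w9.png

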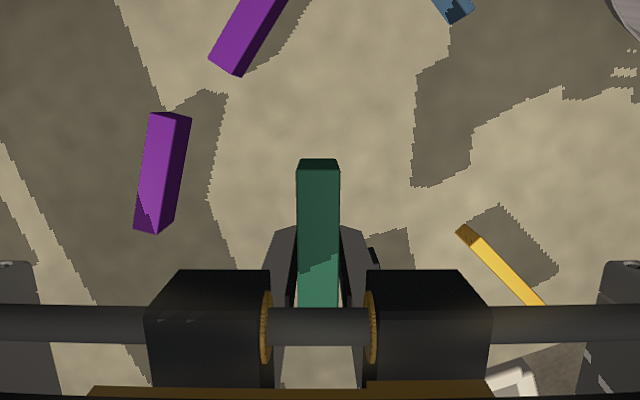

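```bash
cat > held.py <<'E'
from bench import robot
from h import *
def held(px,ztool):
    p=robot.camera_params("wrist"); K,d=p["camera_matrix"],p["distortion"]; T=p["tool_from_camera"]
    u=cv2.undistortPoints(np.float64(px).reshape(-1,1,2),K,d).reshape(-1,2); r=np.c_[u,np.ones(len(u))]@T[:3,:3].T; o=T[:3,3]
    return (o+r*((ztool-o[2])/r[:,2])[:,None]).round(4)
E
python3 -c "
from held import *
print(held([(296,169),(340,169),(296,160),(340,160)],-.031))"
```

```text
[[ 0.0425 -0.0092 -0.031 ]
 [ 0.0425  0.0102 -0.031 ]
 [ 0.0465 -0.0092 -0.031 ]
 [ 0.0465  0.0101 -0.031 ]]
```

{"op": "servo_tool", "data": {
  "plan": [
    [1, -0.175, -0.2, 0, 0, 0, 0],
    [1, -0.175, -0.2, 0, 0, 0, 0],
    [1, -0.175, -0.2, 0, 0, 0, 0],
    [1, -0.175, -0.2, 0, 0, 0, 0]
  ]
}}

```text
time: 16.92
tool_pos: [0.4752, -0.1642, 0.1211]
ee_rot: [-3.138, -0.002, 1.208]
wrist_force: [-0.6, -0.4, -0.3]
width: 0.0198
finger_force: 30.0
```

{"op": "servo_tool", "data": {
  "plan": [
    [1, -0.175, 0, 0, 0, 0, 0],
    [1, -0.175, 0, 0, 0, 0, 0],
    [1, -0.175, 0, 0, 0, 0, 0],
    [1, -0.175, 0, 0, 0, 0, 0]
  ]
}}

```text
time: 17.25
tool_pos: [0.4942, -0.0656, 0.1201]
ee_rot: [-3.137, -0.001, 1.208]
wrist_force: [0.5, -0.1, -0.6]
width: 0.0197
finger_force: 30.0
```

{"op": "servo_tool", "data": {
  "plan": [
    [1, -0.175, 0, 0, 0, 0, 0],
    [1, -0.175, 0, 0, 0, 0, 0],
    [1, -0.175, 0, 0, 0, 0, 0],
    [1, -0.175, 0, 0, 0, 0, 0]
  ]
}}

```text
time: 17.58
tool_pos: [0.5142, 0.0329, 0.1205]
ee_rot: [-3.138, 0.0, 1.207]
wrist_force: [0.3, -0.6, -1.4]
width: 0.0197
finger_force: 30.0
```

{"op": "servo_tool", "data": {
  "plan": [
    [1, -0.175, 0, 0, 0, 0, 0],
    [1, -0.175, 0, 0, 0, 0, 0],
    [1, -0.175, 0, 0, 0, 0, 0],
    [1, -0.175, 0, 0, 0, 0, 0]
  ]
}}

```text
time: 17.92
tool_pos: [0.5342, 0.1318, 0.1207]
ee_rot: [-3.139, 0.001, 1.206]
wrist_force: [-0.8, 0.1, -1.3]
width: 0.0197
finger_force: 30.0
```

{"op": "servo_tool", "data": {
  "plan": [
    [0.26, 0, 0, 0, 0, -0.192, 0],
    [0.26, 0, 0, 0, 0, -0.192, 0],
    [0.26, 0, 0, 0, 0, -0.192, 0],
    [0.26, 0, 0, 0, 0, -0.192, 0],
    [0.26, 0, 0, 0, 0, -0.192, 0],
    [0.26, 0, 0, 0, 0, -0.192, 0],
    [0.26, 0, 0, 0, 0, -0.192, 0]
  ]
}}

```text
time: 18.5
tool_pos: [0.5435, 0.1537, 0.1221]
ee_rot: [-3.141, 0.001, 1.503]
wrist_force: [0.6, 0.6, -0.6]
width: 0.0197
finger_force: 30.0
```

```bash
cat >> fit.py <<'E'
def togo(slot,offx,z,offy=0.):
    "rows from here to put a stone whose centre sits at tool (offx,offy) over the slot"
    p=json.load(open("rack.json")); q=W(p,[[S[slot],0,30]])[0]; yw=np.pi/2+p[2]
    tx=np.array([np.cos(yw),np.sin(yw)]); ty=np.array([np.sin(yw),-np.cos(yw)])
    t=q[:2]-offx*tx-offy*ty
    o=robot.get_obs(); print(o["time"],o["tool_pos"].round(4),o["ee_rot"].round(4)); print(rows(robot,t[0],t[1],z,yw))
E
python3 - <<'E'
from fit import *
togo("20",-.0025,.04)
im=robot.snapshot("wrist"); cv2.imwrite("pics/w10.png",im[60:330,170:500,::-1])
E
```

```text
18.5 [0.5435 0.1537 0.1221] [-3.1411e+00  5.0000e-04  1.5030e+00]
(array([ 0.022, -0.014,  0.821]), array([-0.   ,  0.   , -0.002]))
```

View pics/w10.png

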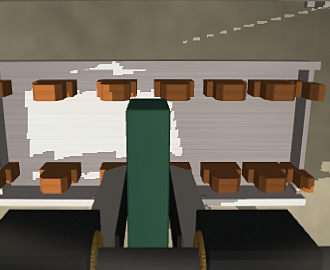

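{"op": "servo_tool", "data": {
  "plan": [
    [0.022, -0.014, 0.2, 0, 0, 0, 0],
    [0.022, -0.014, 0.45, 0, 0, 0, 0],
    [0.022, -0.014, 0.6, 0, 0, 0, 0],
    [0.022, -0.014, 0.7, 0, 0, 0, 0],
    [0.022, -0.014, 0.77, 0, 0, 0, 0],
    [0.022, -0.014, 0.82, 0, 0, 0, 0],
    [0.022, -0.014, 0.85, 0, 0, 0, 0],
    [0.022, -0.014, 0.87, 0, 0, 0, 0],
    [0.022, -0.014, 0.87, 0, 0, 0, 0],
    [0.022, -0.014, 0.87, 0, 0, 0, 0]
  ]
}}

```text
time: 19.38
tool_pos: [0.5429, 0.1573, 0.0362]
ee_rot: [3.14, -0.0, 1.505]
wrist_force: [-0.7, 0.6, -1.1]
width: 0.02
finger_force: 30.0
```

Run:
```python
from fit import *
togo("20",-.0025,.034); o=robot.get_obs(); print(o["wrist_force"],o["wrist_torque"],o["width"])
```

```text
19.3833 [0.5429 0.1573 0.0362] [ 3.1402e+00 -4.0000e-04  1.5053e+00]
(array([-0.015, -0.005,  0.022]), array([ 0.001, -0.   , -0.   ]))
[-0.68626708  0.59529456 -1.1339169 ] [-0.08023955  0.01785597 -0.08332029] 0.02001550787160297
```

{"op": "servo_tool", "data": {
  "plan": [
    [-0.01, 0, 0.015, 0, 0, 0, 0],
    [-0.01, 0, 0.03, 0, 0, 0, 0],
    [-0.01, 0, 0.04, 0, 0, 0, 0],
    [-0.01, 0, 0.04, 0, 0, 0, 0],
    [-0.01, 0, 0.04, 0, 0, 0, 28],
    [-0.01, 0, 0.04, 0, 0, 0, 28],
    [-0.01, 0, 0.04, 0, 0, 0, 28],
    [-0.01, 0, 0.04, 0, 0, 0, 28],
    [-0.01, 0, -0.2, 0, 0, 0, 28],
    [-0.01, 0, -0.5, 0, 0, 0, 28],
    [-0.01, 0, -1, 0, 0, 0, 28],
    [-0.01, 0, -1, 0, 0, 0, 28]
  ]
}}

```text
time: 20.38
tool_pos: [0.5458, 0.157, 0.1427]
ee_rot: [3.13, -0.003, 1.505]
wrist_force: [1.3, 0.6, 1.9]
width: 0.028
finger_force: 0.0
```

{"op": "servo_tool", "data": {
  "plan": [
    [-1, 0.1, -0.5, 0, 0, -0.27, 50],
    [-1, 0.1, -0.5, 0, 0, -0.27, 50],
    [-1, 0.1, -0.5, 0, 0, -0.27, 50],
    [-1, 0.1, -0.5, 0, 0, -0.27, 50],
    [-1, 0.1, -0.5, 0, 0, -0.27, 50]
  ]
}}

```text
time: 20.8
tool_pos: [0.5465, 0.0543, 0.1865]
ee_rot: [3.139, 0.001, 1.927]
wrist_force: [0.4, 0.3, -0.8]
width: 0.0498
finger_force: 0.0
```

{"op": "servo_tool", "data": {
  "plan": [
    [-0.95, -0.25, 0, 0, 0, 0, 50],
    [-0.95, -0.25, 0, 0, 0, 0, 50],
    [-0.95, -0.25, 0, 0, 0, 0, 50],
    [-0.95, -0.25, 0, 0, 0, 0, 50]
  ]
}}

```text
time: 21.13
tool_pos: [0.5554, -0.0444, 0.1838]
ee_rot: [-3.14, -0.0, 1.924]
wrist_force: [-0.7, 0.9, 0.4]
width: 0.0498
finger_force: 0.0
```

{"op": "servo_tool", "data": {
  "plan": [
    [-0.95, -0.25, 0, 0, 0, 0, 50],
    [-0.95, -0.25, 0, 0, 0, 0, 50],
    [-0.95, -0.25, 0, 0, 0, 0, 50],
    [-0.95, -0.25, 0, 0, 0, 0, 50],
    [-0.95, -0.25, 0, 0, 0, 0, 50],
    [-0.95, -0.25, 0, 0, 0, 0, 50]
  ]
}}

```text
time: 21.63
tool_pos: [0.5656, -0.1376, 0.1849]
ee_rot: [-3.142, -0.002, 1.931]
wrist_force: [-0.7, 0.6, 0.0]
width: 0.0499
finger_force: 0.0
```

```bash
cat >> meas.py <<'E'
def seg(lo,hi,smin=0,vmin=0,f=None):
    im=robot.snapshot("wrist"); bgr=np.ascontiguousarray(im[:,:,::-1])
    if f: cv2.imwrite(f,bgr)
    hsv=cv2.cvtColor(bgr,cv2.COLOR_BGR2HSV); m=((hsv[...,0]>=lo)&(hsv[...,0]<=hi)&(hsv[...,1]>=smin)&(hsv[...,2]>=vmin)).astype(np.uint8)
    m[300:]=0
    k,l,s,_=cv2.connectedComponentsWithStats(m); i=1+s[1:,4].argmax(); return s[i],np.argwhere(l==i)[:,::-1].astype(float)
E
python3 - <<'E'
from meas import *
o=robot.get_obs(); print(o["time"],o["tool_pos"],o["ee_rot"],o["width"])
s,pts=seg(95,112,60,f="pics/w11.png"); m=meas(pts); print(s,m); print(rows(robot,*m[0],.06,m[2]))
E
```

```text
21.6333 [ 0.56555775 -0.13762651  0.18491582] [-3.14156348e+00 -1.79030572e-03  1.93072487e+00] 0.04994982503801482
[  501    67   139   155 17384] (array([ 0.7852, -0.0181]), array([137.5, 149.4]), np.float32(2.139))
(array([0.341, 2.476, 1.253]), array([ 0.   , -0.001, -0.132]))
```

View pics/w11.png

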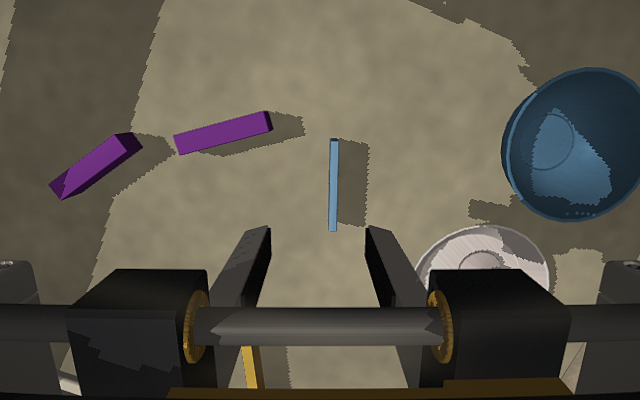

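The blue stone stands clear at (334,186), lined up with the tool. The purple blocks are at (96,166) and (222,132), and the bowl and tin are on the right. That was the last picture allowed, so from here I measure by numbers only.

```bash
cat > m2.py <<'E'
from meas import *
def stone(name,box,f=None,pic=None,z=.034):
    "segment by colour within box (u0,v0,u1,v1), top face only by brightness; centre, size, dir"
    im=pic if pic is not None else np.ascontiguousarray(robot.snapshot("wrist")[:,:,::-1]); hsv=cv2.cvtColor(im,cv2.COLOR_BGR2HSV); H,Sa,V=[hsv[...,i].astype(int) for i in range(3)]
    m={"blue":(H>95)&(H<115)&(Sa>70),"yellow":(H>15)&(H<28)&(Sa>145),"black":(Sa<60)&(V<75),"green":(H>65)&(H<95)&(Sa>80)}[name].astype(np.uint8)
    k=np.zeros_like(m); u0,v0,u1,v1=box; k[v0:v1,u0:u1]=1; m&=k
    n,l,s,_=cv2.connectedComponentsWithStats(m); i=1+s[1:,4].argmax()
    pts=np.argwhere(l==i)[:,::-1].astype(float)
    v=V[l==i]; print(name,"box",s[i],"V pct",np.percentile(v,[5,25,50,75,95]))
    r=meas(pts,z); P=back(cam(robot,"wrist"),pts,z)[:,:2]; b=cv2.boxPoints(cv2.minAreaRect((P*1000).astype(np.float32))).mean(0)/1000
    return b.round(4),r[1],float(r[2]),pts
E
python3 - <<'E'
from m2 import *
b,s,a,pts=stone("blue",(300,120,365,260),pic=cv2.imread("pics/w11.png")); print(b,s,a); print(rows(robot,*b,.06,a))
E
```

```text
blue box [328 138  11  93 768] V pct [ 99. 167. 170. 174. 180.]
[ 0.581  -0.1373] [ 8.3 90.9] 1.9190000295639038
(array([-0.054,  0.144,  1.252]), array([ 0.   , -0.001,  0.008]))
```

{"op": "servo_tool", "data": {
  "plan": [
    [-0.054, 0.144, 0.2, 0, 0, 0.008, 45],
    [-0.054, 0.144, 0.6, 0, 0, 0.008, 45],
    [-0.054, 0.144, 1, 0, 0, 0.008, 45],
    [-0.054, 0.144, 1, 0, 0, 0.008, 45],
    [-0.054, 0.144, 1, 0, 0, 0.008, 45]
  ]
}}

```text
time: 22.1
tool_pos: [0.5787, -0.1373, 0.0827]
ee_rot: [-3.136, -0.005, 1.919]
wrist_force: [-0.2, 0.2, 1.5]
width: 0.0449
finger_force: 0.0
```

{"op": "servo_tool", "data": {
  "plan": [
    [0, 0, 0.4, 0, 0, 0, 35],
    [0, 0, 0.65, 0, 0, 0, 35],
    [0, 0, 0.8, 0, 0, 0, 35],
    [0, 0, 0.8, 0, 0, 0, 35],
    [0, 0, 0.8, 0, 0, 0, 35]
  ]
}}

```text
time: 22.52
tool_pos: [0.5829, -0.1397, 0.0083]
ee_rot: [3.138, 0.002, 1.917]
wrist_force: [0.6, -0.1, 0.4]
width: 0.0347
finger_force: 0.0
```

{"op": "servo_tool", "data": {
  "plan": [
    [0, 0, 0, 0, 0, 0, 0],
    [0, 0, 0, 0, 0, 0, 0],
    [0, 0, 0, 0, 0, 0, 0],
    [0, 0, 0, 0, 0, 0, 0],
    [0, 0, 0, 0, 0, 0, 0],
    [0, 0, 0, 0, 0, 0, 0],
    [0, 0, 0, 0, 0, 0, 0],
    [0, 0, 0, 0, 0, 0, 0]
  ]
}}

```text
time: 23.18
tool_pos: [0.5818, -0.1399, 0.0066]
ee_rot: [3.14, 0.001, 1.917]
wrist_force: [-1.0, 0.6, 5.6]
width: 0.0076
finger_force: 30.0
```

{"op": "servo_tool", "data": {
  "plan": [
    [0, 0, -0.1, 0, 0, 0, 0],
    [0, 0, -0.3, 0, 0, 0, 0],
    [0, 0, -0.6, 0, 0, 0, 0],
    [0, 0, -1, 0, 0, 0, 0],
    [0, 0, -1, 0, 0, 0, 0],
    [0, 0, -1, 0, 0, 0, 0],
    [0, 0, -1, 0, 0, 0, 0]
  ]
}}

```text
time: 23.77
tool_pos: [0.5805, -0.1395, 0.1049]
ee_rot: [-3.141, -0.001, 1.917]
wrist_force: [0.9, 0.2, -1.0]
width: 0.0075
finger_force: 30.0
```

Run:
```python
from fit import *
from m2 import *
from held import *
togo("8",0,.12)
b,s,a,pts=stone("blue",(300,100,345,262)); 
mn=pts[:,1].min()
for v in range(int(mn),int(mn)+16,3): r=pts[pts[:,1]==v,0]; print(v,r.min(),r.max(),held([(r.min(),v),(r.max(),v)],-.031)[:,:2].ravel())
```

```text
23.7667 [ 0.5805 -0.1395  0.1049] [-3.1409e+00 -7.0000e-04  1.9168e+00]
(array([ 2.418,  1.705, -0.15 ]), array([-0.001, -0.   ,  0.262]))
blue box [ 309  152   18  110 1816] V pct [ 57.75 104.   148.   165.   170.  ]
152 312.0 323.0 [ 0.05   -0.0027  0.05    0.0021]
155 311.0 324.0 [ 0.0486 -0.0031  0.0486  0.0025]
158 311.0 325.0 [ 0.0473 -0.0032  0.0473  0.003 ]
161 310.0 325.0 [ 0.046  -0.0036  0.046   0.003 ]
164 309.0 326.0 [ 0.0447 -0.004   0.0447  0.0034]
167 310.0 326.0 [ 0.0433 -0.0036  0.0433  0.0034]
```

{"op": "servo_tool", "data": {
  "plan": [
    [0.81, 0.57, -0.2, 0, 0, 0, 0],
    [0.81, 0.57, -0.2, 0, 0, 0, 0],
    [0.81, 0.57, -0.2, 0, 0, 0, 0],
    [0.81, 0.57, -0.2, 0, 0, 0, 0]
  ]
}}

```text
time: 24.15
tool_pos: [0.607, -0.0401, 0.1239]
ee_rot: [-3.14, -0.003, 1.922]
wrist_force: [-0.6, -1.4, 0.0]
width: 0.0077
finger_force: 30.0
```

{"op": "servo_tool", "data": {
  "plan": [
    [0.81, 0.57, 0, 0, 0, 0, 0],
    [0.81, 0.57, 0, 0, 0, 0, 0],
    [0.81, 0.57, 0, 0, 0, 0, 0],
    [0.81, 0.57, 0, 0, 0, 0, 0]
  ]
}}

```text
time: 24.48
tool_pos: [0.6324, 0.0543, 0.1227]
ee_rot: [-3.138, -0.002, 1.921]
wrist_force: [-0.8, 0.4, -1.6]
width: 0.0076
finger_force: 30.0
```

{"op": "servo_tool", "data": {
  "plan": [
    [0.81, 0.57, 0, 0, 0, 0.262, 0],
    [0.81, 0.57, 0, 0, 0, 0.262, 0],
    [0.81, 0.57, 0, 0, 0, 0.262, 0],
    [0.81, 0.57, 0, 0, 0, 0.262, 0],
    [0.81, 0.57, 0, 0, 0, 0.262, 0],
    [0.81, 0.57, 0, 0, 0, 0.262, 0],
    [0.81, 0.57, 0, 0, 0, 0.262, 0]
  ]
}}

```text
time: 25.07
tool_pos: [0.659, 0.145, 0.1245]
ee_rot: [-3.14, 0.001, 1.504]
wrist_force: [-0.7, 0.3, 0.1]
width: 0.008
finger_force: 30.0
```

Run:
```python
from fit import *
togo("8",-.001,.044)
p=json.load(open("rack.json")); c=cam(robot,"wrist"); im=np.ascontiguousarray(robot.snapshot("wrist")[:,:,::-1]); cv2.imwrite("pics/w12.png",im)
# check of rack fit: brown blobs vs predicted posts
hsv=cv2.cvtColor(im,cv2.COLOR_BGR2HSV); m=((hsv[...,0]>3)&(hsv[...,0]<16)&(hsv[...,1]>150)).astype(np.uint8); m[290:]=0
n,l,s,ce=cv2.connectedComponentsWithStats(m)
for i in range(1,n):
    if s[i,4]>60: print(s[i])
for y in (42,-30):
  for x,w in ((77.5,31),(122.5,31),(163.5,31),(200.5,31)): print(x,y,proj(c,W(p,[[x-w/2,y,29],[x+w/2,y,29]])).round(1).ravel())
```

```text
25.0667 [0.659  0.145  0.1245] [-3.1400e+00  1.0000e-03  1.5045e+00]
(array([ 0.018, -0.001,  0.805]), array([-0.001,  0.001, -0.001]))
[ 53 139  60  21 975]
[117 139  32  20 378]
[176 139  47  20 835]
[230 138  42  21 763]
[277 138  39  21 752]
[319 138  17  21 289]
[  0 140  52  20 780]
[ 15 220  51  29 793]
[  69  220   55   30 1183]
[130 220  20  30 446]
[ 184  220   44   31 1076]
[ 235  220   39   31 1048]
[279 220  31  22 296]
77.5 42 [122.3 141.5 160.6 141.2]
122.5 42 [178.1 141.1 217.  140.9]
163.5 42 [229.7 140.9 269.  140.7]
200.5 42 [276.7 140.7 316.2 140.7]
77.5 -30 [133.5 227.5 169.7 227.6]
122.5 -30 [186.2 227.6 222.9 227.7]
163.5 -30 [234.8 227.8 271.9 227.8]
200.5 -30 [279.1 227.8 316.4 227.8]
```

{"op": "servo_tool", "data": {
  "plan": [
    [0.018, 0, 0.2, 0, 0, 0, 0],
    [0.018, 0, 0.4, 0, 0, 0, 0],
    [0.018, 0, 0.55, 0, 0, 0, 0],
    [0.018, 0, 0.65, 0, 0, 0, 0],
    [0.018, 0, 0.72, 0, 0, 0, 0],
    [0.018, 0, 0.78, 0, 0, 0, 0],
    [0.018, 0, 0.82, 0, 0, 0, 0],
    [0.018, 0, 0.84, 0, 0, 0, 0],
    [0.018, 0, 0.84, 0, 0, 0, 0],
    [0.018, 0, 0.84, 0, 0, 0, 0]
  ]
}}

```text
time: 25.95
tool_pos: [0.6598, 0.1488, 0.0421]
ee_rot: [3.141, -0.0, 1.505]
wrist_force: [-1.3, 0.3, -0.1]
width: 0.0078
finger_force: 30.0
```

Run:
```python
from fit import *
togo("8",-.001,.038); o=robot.get_obs(); print(o["wrist_force"],o["wrist_torque"],o["width"])
```

```text
25.95 [0.6598 0.1488 0.0421] [ 3.1406e+00 -3.0000e-04  1.5054e+00]
(array([-0.021, -0.008,  0.041]), array([ 0.001, -0.   , -0.   ]))
[-1.29240753  0.25158225 -0.09914527] [-0.06955484  0.13335802  0.00857905] 0.00780684608544853
```

{"op": "servo_tool", "data": {
  "plan": [
    [-0.015, -0.004, 0.02, 0, 0, 0, 0],
    [-0.015, -0.004, 0.035, 0, 0, 0, 0],
    [-0.015, -0.004, 0.05, 0, 0, 0, 0],
    [-0.015, -0.004, 0.05, 0, 0, 0, 0],
    [-0.015, -0.004, 0.05, 0, 0, 0, 0]
  ]
}}

```text
time: 26.37
tool_pos: [0.6592, 0.1473, 0.0367]
ee_rot: [3.141, -0.0, 1.505]
wrist_force: [0.3, -0.3, 0.7]
width: 0.0077
finger_force: 30.0
```

{"op": "servo_tool", "data": {
  "plan": [
    [0, 0, 0, 0, 0, 0, 18],
    [0, 0, 0, 0, 0, 0, 18],
    [0, 0, 0, 0, 0, 0, 18],
    [0, 0, 0, 0, 0, 0, 18],
    [0, 0, -0.2, 0, 0, 0, 18],
    [0, 0, -0.5, 0, 0, 0, 18],
    [0, 0, -1, 0, 0, 0, 18],
    [0, 0, -1, 0, 0, 0, 18]
  ]
}}

```text
time: 27.03
tool_pos: [0.6623, 0.1478, 0.1447]
ee_rot: [3.129, -0.003, 1.505]
wrist_force: [0.9, 0.4, 1.9]
width: 0.0182
finger_force: 0.0
```

{"op": "servo_tool", "data": {
  "plan": [
    [-1, -0.1, -0.5, 0, 0, 0, 50],
    [-1, -0.1, -0.5, 0, 0, 0, 50],
    [-1, -0.1, -0.5, 0, 0, 0, 50],
    [-1, -0.1, -0.5, 0, 0, 0, 50]
  ]
}}

```text
time: 27.37
tool_pos: [0.6438, 0.0431, 0.191]
ee_rot: [3.134, 0.002, 1.5]
wrist_force: [0.3, -0.4, 0.7]
width: 0.0411
finger_force: 0.0
```

{"op": "servo_tool", "data": {
  "plan": [
    [-1, -0.1, 0, 0, 0, 0, 50],
    [-1, -0.1, 0, 0, 0, 0, 50],
    [-1, -0.1, 0, 0, 0, 0, 50],
    [-1, -0.1, 0, 0, 0, 0, 50]
  ]
}}

```text
time: 27.7
tool_pos: [0.6254, -0.0546, 0.1857]
ee_rot: [-3.141, 0.001, 1.5]
wrist_force: [0.2, -0.1, -0.7]
width: 0.0495
finger_force: 0.0
```

{"op": "servo_tool", "data": {
  "plan": [
    [-1, -0.1, 0, 0, 0, 0, 50],
    [-1, -0.1, 0, 0, 0, 0, 50],
    [-1, -0.1, 0, 0, 0, 0, 50],
    [-1, -0.1, 0, 0, 0, 0, 50]
  ]
}}

```text
time: 28.03
tool_pos: [0.609, -0.1527, 0.1855]
ee_rot: [-3.141, 0.0, 1.501]
wrist_force: [0.3, 0.8, -0.4]
width: 0.0499
finger_force: 0.0
```

{"op": "servo_tool", "data": {
  "plan": [
    [-1, -0.1, 0, 0, 0, 0, 50],
    [-1, -0.1, 0, 0, 0, 0, 50],
    [-1, -0.1, 0, 0, 0, 0, 50],
    [-1, -0.1, 0, 0, 0, 0, 50]
  ]
}}

```text
time: 28.37
tool_pos: [0.5928, -0.2512, 0.1854]
ee_rot: [-3.141, -0.0, 1.502]
wrist_force: [0.7, 0.9, -0.5]
width: 0.0506
finger_force: 0.0
```

{"op": "servo_tool", "data": {
  "plan": [
    [-1, -0.1, 0, 0, 0, -0.32, 50],
    [-1, -0.1, 0, 0, 0, -0.32, 50],
    [-1, -0.1, 0, 0, 0, -0.32, 50],
    [-1, -0.1, 0, 0, 0, -0.32, 50],
    [-1, -0.1, 0, 0, 0, -0.32, 50],
    [-1, -0.1, 0, 0, 0, -0.32, 50]
  ]
}}

```text
time: 28.87
tool_pos: [0.5776, -0.3462, 0.186]
ee_rot: [3.141, -0.001, 2.007]
wrist_force: [-1.0, -0.7, -0.5]
width: 0.0496
finger_force: 0.0
```

Run:
```python
from m2 import *
im=np.ascontiguousarray(robot.snapshot("wrist")[:,:,::-1]); cv2.imwrite("pics/w13.png",im)
o=robot.get_obs(); print(o["time"],o["tool_pos"],o["ee_rot"][2])
c=cam(robot,"wrist"); print("exp px",proj(c,[[.575,-.378,.034]]))
b,s,a,pts=stone("yellow",(150,20,500,270),pic=im); print(b,s,a); print(rows(robot,*b,.06,a))
```

```text
28.9167 [ 0.57754636 -0.34608548  0.18621984] 2.0077102130993745
exp px [[301.86023966 207.72914015]]
yellow box [ 296  160   13   92 1149] V pct [ 70.  196.  199.  200.  209.6]
[ 0.5748 -0.3773] [11.9 93. ] 2.000999927520752
(array([-0.272, -0.158,  1.262]), array([ 0.001, -0.001,  0.004]))
```

{"op": "servo_tool", "data": {
  "plan": [
    [-0.285, -0.158, 0.2, 0, 0, 0.004, 45],
    [-0.285, -0.158, 0.6, 0, 0, 0.004, 45],
    [-0.285, -0.158, 1, 0, 0, 0.004, 45],
    [-0.285, -0.158, 1, 0, 0, 0.004, 45],
    [-0.285, -0.158, 1, 0, 0, 0.004, 45]
  ]
}}

```text
time: 29.33
tool_pos: [0.5729, -0.3778, 0.0828]
ee_rot: [-3.138, -0.008, 2.002]
wrist_force: [-0.0, 0.3, 0.8]
width: 0.0447
finger_force: 0.0
```

{"op": "servo_tool", "data": {
  "plan": [
    [0, 0, 0.4, 0, 0, 0, 40],
    [0, 0, 0.65, 0, 0, 0, 40],
    [0, 0, 0.82, 0, 0, 0, 40],
    [0, 0, 0.82, 0, 0, 0, 40],
    [0, 0, 0.82, 0, 0, 0, 40]
  ]
}}

```text
time: 29.75
tool_pos: [0.576, -0.3811, 0.0073]
ee_rot: [3.14, 0.003, 2.002]
wrist_force: [0.1, -1.0, 0.5]
width: 0.0403
finger_force: 0.0
```

{"op": "servo_tool", "data": {
  "plan": [
    [0, 0, 0, 0, 0, 0, 0],
    [0, 0, 0, 0, 0, 0, 0],
    [0, 0, 0, 0, 0, 0, 0],
    [0, 0, 0, 0, 0, 0, 0],
    [0, 0, 0, 0, 0, 0, 0],
    [0, 0, 0, 0, 0, 0, 0],
    [0, 0, 0, 0, 0, 0, 0],
    [0, 0, 0, 0, 0, 0, 0]
  ]
}}

```text
time: 30.42
tool_pos: [0.5749, -0.3813, 0.0057]
ee_rot: [3.14, 0.002, 2.002]
wrist_force: [0.3, 0.6, 5.2]
width: 0.0119
finger_force: 30.0
```

{"op": "servo_tool", "data": {
  "plan": [
    [0, 0, -0.1, 0, 0, 0, 0],
    [0, 0, -0.3, 0, 0, 0, 0],
    [0, 0, -0.6, 0, 0, 0, 0],
    [0, 0, -1, 0, 0, 0, 0],
    [0, 0, -1, 0, 0, 0, 0],
    [0, 0, -1, 0, 0, 0, 0],
    [0, 0, -1, 0, 0, 0, 0]
  ]
}}

```text
time: 31.0
tool_pos: [0.5736, -0.3807, 0.1035]
ee_rot: [-3.141, -0.001, 2.002]
wrist_force: [-0.4, -0.8, -1.8]
width: 0.0119
finger_force: 30.0
```

Run:
```python
from fit import *
from m2 import *
from held import *
togo("12",0,.13)
b,s,a,pts=stone("yellow",(290,100,350,262)); 
mn=pts[:,1].min()
for v in range(int(mn),int(mn)+19,3): r=pts[pts[:,1]==v,0]; print(v,r.min(),r.max(),held([(r.min(),v),(r.max(),v)],-.029)[:,:2].ravel())
```

```text
31.0 [ 0.5736 -0.3807  0.1035] [-3.1408e+00 -1.3000e-03  2.0015e+00]
(array([ 4.595,  2.665, -0.261]), array([-0.001, -0.001,  0.316]))
yellow box [ 305  151   27  111 2825] V pct [ 92. 146. 207. 208. 211.]
151 309.0 327.0 [ 0.0502 -0.0041  0.0502  0.0038]
154 307.0 328.0 [ 0.0488 -0.005   0.0488  0.0043]
157 306.0 329.0 [ 0.0475 -0.0055  0.0475  0.0047]
160 306.0 330.0 [ 0.0462 -0.0055  0.0462  0.0052]
163 305.0 330.0 [ 0.0448 -0.0059  0.0448  0.0052]
166 305.0 330.0 [ 0.0435 -0.0059  0.0435  0.0052]
169 305.0 330.0 [ 0.0421 -0.006   0.0421  0.0052]
```

{"op": "servo_tool", "data": {
  "plan": [
    [0.92, 0.533, -0.2, 0, 0, 0, 0],
    [0.92, 0.533, -0.2, 0, 0, 0, 0],
    [0.92, 0.533, -0.2, 0, 0, 0, 0],
    [0.92, 0.533, -0.2, 0, 0, 0, 0]
  ]
}}

```text
time: 31.38
tool_pos: [0.5842, -0.2694, 0.1231]
ee_rot: [-3.141, -0.005, 2.007]
wrist_force: [0.6, -0.1, 0.3]
width: 0.0118
finger_force: 30.0
```

{"op": "servo_tool", "data": {
  "plan": [
    [0.92, 0.533, 0, 0, 0, 0, 0],
    [0.92, 0.533, 0, 0, 0, 0, 0],
    [0.92, 0.533, 0, 0, 0, 0, 0],
    [0.92, 0.533, 0, 0, 0, 0, 0]
  ]
}}

```text
time: 31.72
tool_pos: [0.5933, -0.1644, 0.1218]
ee_rot: [-3.139, -0.005, 2.007]
wrist_force: [0.1, -0.3, -1.0]
width: 0.0117
finger_force: 30.0
```

{"op": "servo_tool", "data": {
  "plan": [
    [0.92, 0.533, 0, 0, 0, 0, 0],
    [0.92, 0.533, 0, 0, 0, 0, 0],
    [0.92, 0.533, 0, 0, 0, 0, 0],
    [0.92, 0.533, 0, 0, 0, 0, 0]
  ]
}}

```text
time: 32.05
tool_pos: [0.6034, -0.0596, 0.1221]
ee_rot: [-3.139, -0.004, 2.006]
wrist_force: [-0.7, 0.2, -1.1]
width: 0.012
finger_force: 30.0
```

{"op": "servo_tool", "data": {
  "plan": [
    [0.92, 0.533, 0, 0, 0, 0, 0],
    [0.92, 0.533, 0, 0, 0, 0, 0],
    [0.92, 0.533, 0, 0, 0, 0, 0],
    [0.92, 0.533, 0, 0, 0, 0, 0]
  ]
}}

```text
time: 32.38
tool_pos: [0.6137, 0.0454, 0.1223]
ee_rot: [-3.139, -0.003, 2.006]
wrist_force: [-0.4, 0.1, -1.1]
width: 0.0116
finger_force: 30.0
```

{"op": "servo_tool", "data": {
  "plan": [
    [0.92, 0.533, 0, 0, 0, 0.316, 0],
    [0.92, 0.533, 0, 0, 0, 0.316, 0],
    [0.92, 0.533, 0, 0, 0, 0.316, 0],
    [0.92, 0.533, 0, 0, 0, 0.316, 0],
    [0.92, 0.533, 0, 0, 0, 0.316, 0],
    [0.92, 0.533, 0, 0, 0, 0.316, 0],
    [0.92, 0.533, 0, 0, 0, 0.316, 0],
    [0.92, 0.533, 0, 0, 0, 0.316, 0]
  ]
}}

```text
time: 33.05
tool_pos: [0.6243, 0.1464, 0.1239]
ee_rot: [-3.141, 0.001, 1.505]
wrist_force: [0.3, 0.7, -0.5]
width: 0.0117
finger_force: 30.0
```

Run:
```python
from fit import *
togo("12",0,.042)
im=np.ascontiguousarray(robot.snapshot("wrist")[:,:,::-1]); cv2.imwrite("pics/w14.png",im)
p=json.load(open("rack.json")); c=cam(robot,"wrist")
hsv=cv2.cvtColor(im,cv2.COLOR_BGR2HSV); m=((hsv[...,0]>3)&(hsv[...,0]<16)&(hsv[...,1]>150)).astype(np.uint8); m[290:]=0
n,l,s,ce=cv2.connectedComponentsWithStats(m)
for i in range(1,n):
    if s[i,4]>60: print(s[i])
for y in (42,-30):
  for x,w in ((27.5,31),(77.5,31),(122.5,31),(163.5,31),(200.5,31)): print(x,y,proj(c,W(p,[[x-w/2,y,29],[x+w/2,y,29]])).round(1).ravel())
```

```text
33.05 [0.6243 0.1464 0.1239] [-3.1409e+00  6.0000e-04  1.5048e+00]
(array([ 0.017, -0.004,  0.819]), array([-0.,  0., -0.]))
[274 137  39  21 750]
[321 137  37  21 700]
[ 38 139  51  20 758]
[ 97 138  55  20 941]
[162 138  31  20 453]
[222 138  42  20 771]
[375 140   9  18 158]
[ 55 219  46  30 740]
[ 110  219   51   30 1120]
[172 220  23  30 589]
[ 227  220   40   30 1001]
[276 220  29  20 270]
[331 220  25  14 192]
[371 227   9  23 171]
27.5 42 [103.1 141.  141.2 140.7]
77.5 42 [164.8 140.5 203.7 140.3]
122.5 42 [221.4 140.2 260.8 140.1]
163.5 42 [273.6 140.1 313.2 140. ]
200.5 42 [320.9 140.  360.5 140. ]
27.5 -30 [115.3 227.  151.3 227.1]
77.5 -30 [173.7 227.2 210.4 227.3]
122.5 -30 [227.1 227.3 264.2 227.4]
163.5 -30 [276.2 227.4 313.5 227.4]
200.5 -30 [320.8 227.4 358.1 227.3]
```

{"op": "servo_tool", "data": {
  "plan": [
    [0.017, 0, 0.2, 0, 0, 0, 0],
    [0.017, 0, 0.4, 0, 0, 0, 0],
    [0.017, 0, 0.55, 0, 0, 0, 0],
    [0.017, 0, 0.65, 0, 0, 0, 0],
    [0.017, 0, 0.72, 0, 0, 0, 0],
    [0.017, 0, 0.78, 0, 0, 0, 0],
    [0.017, 0, 0.82, 0, 0, 0, 0],
    [0.017, 0, 0.84, 0, 0, 0, 0],
    [0.017, 0, 0.84, 0, 0, 0, 0],
    [0.017, 0, 0.84, 0, 0, 0, 0]
  ]
}}

```text
time: 33.93
tool_pos: [0.6247, 0.1501, 0.0411]
ee_rot: [3.14, -0.0, 1.505]
wrist_force: [0.1, -0.3, -1.0]
width: 0.0118
finger_force: 30.0
```

Run:
```python
from fit import *
togo("12",0,.0365); o=robot.get_obs(); print(o["wrist_force"],o["wrist_torque"],o["width"])
```

```text
33.9333 [0.6247 0.1501 0.0411] [ 3.1403e+00 -3.0000e-04  1.5054e+00]
(array([-0.021, -0.007,  0.046]), array([ 0.001, -0.   , -0.   ]))
[ 0.09478954 -0.25127447 -0.97253205] [-0.14238965  0.07437395  0.03020611] 0.01176596028212752
```

{"op": "servo_tool", "data": {
  "plan": [
    [-0.015, -0.004, 0.02, 0, 0, 0, 0],
    [-0.015, -0.004, 0.035, 0, 0, 0, 0],
    [-0.015, -0.004, 0.05, 0, 0, 0, 0],
    [-0.015, -0.004, 0.05, 0, 0, 0, 0],
    [-0.015, -0.004, 0.05, 0, 0, 0, 0]
  ]
}}

```text
time: 34.35
tool_pos: [0.624, 0.1486, 0.0358]
ee_rot: [3.141, -0.0, 1.505]
wrist_force: [0.1, 0.3, 0.7]
width: 0.0118
finger_force: 30.0
```

{"op": "servo_tool", "data": {
  "plan": [
    [0, 0, 0, 0, 0, 0, 22],
    [0, 0, 0, 0, 0, 0, 22],
    [0, 0, 0, 0, 0, 0, 22],
    [0, 0, 0, 0, 0, 0, 22],
    [0, 0, -0.2, 0, 0, 0, 22],
    [0, 0, -0.5, 0, 0, 0, 22],
    [0, 0, -1, 0, 0, 0, 22],
    [0, 0, -1, 0, 0, 0, 22]
  ]
}}

```text
time: 35.02
tool_pos: [0.6272, 0.1491, 0.1435]
ee_rot: [3.13, -0.003, 1.505]
wrist_force: [0.6, -0.3, 0.9]
width: 0.0222
finger_force: 0.0
```

{"op": "servo_tool", "data": {
  "plan": [
    [-1, -0.26, -0.5, 0, 0, 0, 60],
    [-1, -0.26, -0.5, 0, 0, 0, 60],
    [-1, -0.26, -0.5, 0, 0, 0, 60],
    [-1, -0.26, -0.5, 0, 0, 0, 60]
  ]
}}

```text
time: 35.35
tool_pos: [0.5921, 0.046, 0.19]
ee_rot: [3.134, 0.002, 1.5]
wrist_force: [0.5, -0.1, 0.0]
width: 0.0455
finger_force: 0.0
```

{"op": "servo_tool", "data": {
  "plan": [
    [-1, -0.26, 0, 0, 0, 0, 60],
    [-1, -0.26, 0, 0, 0, 0, 60],
    [-1, -0.26, 0, 0, 0, 0, 60],
    [-1, -0.26, 0, 0, 0, 0, 60]
  ]
}}

```text
time: 35.68
tool_pos: [0.5578, -0.0508, 0.185]
ee_rot: [-3.141, 0.001, 1.501]
wrist_force: [-0.4, 0.9, 0.4]
width: 0.0598
finger_force: 0.0
```

{"op": "servo_tool", "data": {
  "plan": [
    [-1, -0.26, 0, 0, 0, 0, 60],
    [-1, -0.26, 0, 0, 0, 0, 60],
    [-1, -0.26, 0, 0, 0, 0, 60],
    [-1, -0.26, 0, 0, 0, 0, 60]
  ]
}}

```text
time: 36.02
tool_pos: [0.5258, -0.148, 0.1848]
ee_rot: [-3.141, 0.001, 1.501]
wrist_force: [1.0, -0.4, 0.5]
width: 0.0599
finger_force: 0.0
```

{"op": "servo_tool", "data": {
  "plan": [
    [-1, -0.26, 0, 0, 0, 0, 60],
    [-1, -0.26, 0, 0, 0, 0, 60],
    [-1, -0.26, 0, 0, 0, 0, 60],
    [-1, -0.26, 0, 0, 0, 0, 60]
  ]
}}

```text
time: 36.35
tool_pos: [0.4937, -0.2456, 0.1846]
ee_rot: [-3.141, 0.0, 1.502]
wrist_force: [1.0, -0.2, -0.4]
width: 0.0601
finger_force: 0.0
```

{"op": "servo_tool", "data": {
  "plan": [
    [-0.9, -0.26, 0, 0, 0, 0.048, 60],
    [-0.9, -0.26, 0, 0, 0, 0.048, 60],
    [-0.9, -0.26, 0, 0, 0, 0.048, 60],
    [-0.9, -0.26, 0, 0, 0, 0.048, 60],
    [-0.9, -0.26, 0, 0, 0, 0.048, 60],
    [-0.9, -0.26, 0, 0, 0, 0.048, 60]
  ]
}}

```text
time: 36.85
tool_pos: [0.4633, -0.3297, 0.1852]
ee_rot: [3.141, -0.002, 1.432]
wrist_force: [0.1, -0.3, 0.9]
width: 0.0603
finger_force: 0.0
```

Run:
```python
from m2 import *
im=np.ascontiguousarray(robot.snapshot("wrist")[:,:,::-1]); cv2.imwrite("pics/w15.png",im)
o=robot.get_obs(); print(o["time"],o["tool_pos"],o["ee_rot"][2])
c=cam(robot,"wrist"); P=[[.4621+s*.045*np.cos(1.43)+t*.015*np.sin(1.43),-.3708+s*.045*np.sin(1.43)-t*.015*np.cos(1.43),.034] for s,t in ((1,-1),(1,1),(-1,1),(-1,-1))]; q=proj(c,P); print("exp",q.round())
u,v=q.mean(0).astype(int); print(im[v-4:v+5:4,u].tolist(), "tip cols at row 250", im[235,200:440:6].sum(1).tolist())
b,s,a,pts=stone("black",(285,60,360,225),pic=im); print(b,s,a); print(rows(robot,*b,.06,a))
print([(d["extent"],d["conf"]) for d in robot.find_in("stone_30","wrist")][:4])
```

```text
36.9 [ 0.46319093 -0.32974005  0.18532517] 1.4326245346906683
exp [[307. 176.]
 [338. 176.]
 [337. 263.]
 [307. 262.]]
[[57, 58, 61], [55, 57, 60], [55, 57, 60]] tip cols at row 250 [240, 242, 247, 255, 256, 235, 185, 190, 184, 139, 0, 392, 402, 407, 409, 408, 398, 396, 151, 170, 175, 176, 172, 252, 252, 248, 251, 234, 415, 367, 21, 190, 185, 190, 371, 438, 429, 426, 430, 424]
black box [ 307  170   31   55 1596] V pct [15. 59. 60. 60. 62.]
[ 0.4651 -0.3475] [54.3 29.2] 1.4259999990463257
(array([-0.175,  0.043,  1.253]), array([ 0.   , -0.001,  0.004]))
[([319.5, 215.8, 28.8, 91.9], 0.79), ([181.0, 62.7, 62.4, 103.8], 0.57), ([264.2, 3.7, 13.4, 6.2], 0.39)]
```

Run:
```python
from m2 import *
im=cv2.imread("pics/w15.png"); b,s,a,pts=stone("black",(300,100,345,285),pic=im); 
for v in range(168,180,2): r=pts[pts[:,1]==v,0]; print(v,r.min() if len(r) else 0,r.max() if len(r) else 0, im[v,320])
print([ (v,im[v,320].tolist()) for v in range(255,275,2)])
print(rows(robot,.462,-.371,.06,1.428))
```

```text
black box [ 307  170   31   93 2720] V pct [31. 59. 60. 61. 63.]
168 0 0 [75 90 96]
170 310.0 313.0 [65 77 81]
172 308.0 335.0 [15 15 15]
174 307.0 336.0 [15 16 15]
176 307.0 335.0 [15 14 15]
178 307.0 337.0 [60 58 62]
[(255, [57, 56, 59]), (257, [56, 55, 60]), (259, [57, 57, 60]), (261, [54, 51, 54]), (263, [124, 151, 162]), (265, [114, 136, 146]), (267, [113, 135, 144]), (269, [110, 133, 142]), (271, [114, 137, 146]), (273, [116, 140, 149])]
(array([-0.409,  0.045,  1.254]), array([ 0.   , -0.   ,  0.003]))
```

{"op": "servo_tool", "data": {
  "plan": [
    [-0.41, 0.035, 0.2, 0, 0, 0.003, 60],
    [-0.41, 0.035, 0.6, 0, 0, 0.003, 60],
    [-0.41, 0.035, 1, 0, 0, 0.003, 60],
    [-0.41, 0.035, 1, 0, 0, 0.003, 60],
    [-0.41, 0.035, 1, 0, 0, 0.003, 60]
  ]
}}

```text
time: 37.37
tool_pos: [0.4585, -0.3702, 0.0826]
ee_rot: [-3.136, -0.005, 1.427]
wrist_force: [0.7, -0.1, 0.8]
width: 0.0597
finger_force: 0.0
```

{"op": "servo_tool", "data": {
  "plan": [
    [0, 0, 0.4, 0, 0, 0, 60],
    [0, 0, 0.65, 0, 0, 0, 60],
    [0, 0, 0.81, 0, 0, 0, 60],
    [0, 0, 0.81, 0, 0, 0, 60],
    [0, 0, 0.81, 0, 0, 0, 60]
  ]
}}

```text
time: 37.78
tool_pos: [0.4616, -0.3737, 0.0073]
ee_rot: [3.138, 0.002, 1.426]
wrist_force: [-0.4, -0.0, 1.6]
width: 0.0601
finger_force: 0.0
```

{"op": "servo_tool", "data": {
  "plan": [
    [0, 0, 0, 0, 0, 0, 0],
    [0, 0, 0, 0, 0, 0, 0],
    [0, 0, 0, 0, 0, 0, 0],
    [0, 0, 0, 0, 0, 0, 0],
    [0, 0, 0, 0, 0, 0, 0],
    [0, 0, 0, 0, 0, 0, 0],
    [0, 0, 0, 0, 0, 0, 0],
    [0, 0, 0, 0, 0, 0, 0]
  ]
}}

```text
time: 38.45
tool_pos: [0.4604, -0.3734, 0.0054]
ee_rot: [3.14, 0.001, 1.425]
wrist_force: [1.1, -0.0, 4.3]
width: 0.0299
finger_force: 30.0
```

{"op": "servo_tool", "data": {
  "plan": [
    [0, 0, -0.1, 0, 0, 0, 0],
    [0, 0, -0.3, 0, 0, 0, 0],
    [0, 0, -0.6, 0, 0, 0, 0],
    [0, 0, -1, 0, 0, 0, 0],
    [0, 0, -1, 0, 0, 0, 0],
    [0, 0, -1, 0, 0, 0, 0],
    [0, 0, -1, 0, 0, 0, 0]
  ]
}}

```text
time: 39.03
tool_pos: [0.4589, -0.3723, 0.1031]
ee_rot: [-3.14, -0.001, 1.425]
wrist_force: [1.0, 0.0, -2.7]
width: 0.0298
finger_force: 30.0
```

Run:
```python
from fit import *
from held import *
togo("30",0,.13)
im=np.ascontiguousarray(robot.snapshot("wrist")[:,:,::-1]); cv2.imwrite("pics/w16.png",im)
for v in range(148,180,3): print(v,im[v,300:340:10].sum(1), [int(x) for x in im[v,270:370:5].sum(1)])
print(held([(320,v) for v in (157,160,163,166,169)],-.029)[:,0])
```

```text
39.0333 [ 0.4589 -0.3723  0.1031] [-3.1395e+00 -1.4000e-03  1.4251e+00]
(array([ 5.243, -0.937, -0.26 ]), array([-0.001, -0.001, -0.051]))
148 [254 249 256 265] [458, 459, 450, 440, 482, 251, 254, 254, 249, 253, 256, 262, 265, 261, 265, 494, 462, 468, 469, 469]
151 [54 54 59 57] [459, 457, 448, 441, 12, 60, 54, 58, 54, 62, 59, 51, 57, 56, 60, 18, 461, 460, 468, 460]
154 [51 51 50 56] [458, 456, 450, 458, 51, 55, 51, 57, 51, 52, 50, 57, 56, 51, 54, 59, 470, 457, 461, 461]
157 [94 74 70 76] [463, 460, 450, 264, 85, 91, 94, 90, 74, 72, 70, 72, 76, 73, 77, 72, 205, 452, 453, 455]
160 [191 127 128 134] [465, 458, 457, 187, 189, 187, 191, 193, 127, 128, 128, 132, 134, 132, 128, 135, 53, 452, 458, 456]
163 [188 127 134 129] [470, 460, 453, 185, 187, 183, 188, 192, 127, 131, 134, 127, 129, 135, 133, 136, 50, 452, 457, 457]
166 [187 129 129 128] [460, 457, 450, 181, 187, 190, 187, 190, 129, 128, 129, 134, 128, 131, 134, 135, 48, 459, 461, 467]
169 [186 131 130 130] [459, 452, 451, 176, 189, 184, 186, 193, 131, 126, 130, 128, 130, 129, 131, 134, 34, 457, 463, 465]
172 [187 129 125 128] [457, 453, 448, 214, 184, 186, 187, 193, 129, 128, 125, 133, 128, 135, 133, 135, 23, 454, 459, 468]
175 [186 129 125 129] [446, 451, 448, 211, 188, 186, 186, 193, 129, 129, 125, 129, 129, 133, 133, 129, 17, 450, 460, 464]
178 [187 124 130 129] [444, 447, 447, 205, 187, 185, 187, 192, 124, 128, 130, 129, 129, 132, 133, 137, 13, 457, 460, 459]
[0.0475 0.0461 0.0448 0.0434 0.0421]
```

{"op": "servo_tool", "data": {
  "plan": [
    [1, -0.187, -0.2, 0, 0, 0, 0],
    [1, -0.187, -0.2, 0, 0, 0, 0],
    [1, -0.187, -0.2, 0, 0, 0, 0],
    [1, -0.187, -0.2, 0, 0, 0, 0]
  ]
}}

```text
time: 39.42
tool_pos: [0.4547, -0.2667, 0.1227]
ee_rot: [-3.138, -0.004, 1.429]
wrist_force: [0.0, -0.2, -2.5]
width: 0.0297
finger_force: 30.0
```

{"op": "servo_tool", "data": {
  "plan": [
    [1, -0.187, 0, 0, 0, 0, 0],
    [1, -0.187, 0, 0, 0, 0, 0],
    [1, -0.187, 0, 0, 0, 0, 0],
    [1, -0.187, 0, 0, 0, 0, 0]
  ]
}}

```text
time: 39.75
tool_pos: [0.4502, -0.166, 0.122]
ee_rot: [-3.137, -0.003, 1.429]
wrist_force: [0.6, -0.1, -2.3]
width: 0.0296
finger_force: 30.0
```

{"op": "servo_tool", "data": {
  "plan": [
    [1, -0.187, 0, 0, 0, 0, 0],
    [1, -0.187, 0, 0, 0, 0, 0],
    [1, -0.187, 0, 0, 0, 0, 0],
    [1, -0.187, 0, 0, 0, 0, 0]
  ]
}}

```text
time: 40.08
tool_pos: [0.4467, -0.0656, 0.1226]
ee_rot: [-3.138, -0.001, 1.429]
wrist_force: [-0.8, -0.7, -2.9]
width: 0.0298
finger_force: 30.0
```

{"op": "servo_tool", "data": {
  "plan": [
    [1, -0.187, 0, 0, 0, 0, 0],
    [1, -0.187, 0, 0, 0, 0, 0],
    [1, -0.187, 0, 0, 0, 0, 0],
    [1, -0.187, 0, 0, 0, 0, 0]
  ]
}}

```text
time: 40.42
tool_pos: [0.4434, 0.0351, 0.123]
ee_rot: [-3.139, -0.0, 1.428]
wrist_force: [0.2, -0.3, -2.1]
width: 0.0298
finger_force: 30.0
```

{"op": "servo_tool", "data": {
  "plan": [
    [1, -0.187, 0, 0, 0, 0, 0],
    [1, -0.187, 0, 0, 0, 0, 0],
    [1, -0.187, 0, 0, 0, 0, 0],
    [1, -0.187, 0, 0, 0, 0, 0]
  ]
}}

```text
time: 40.75
tool_pos: [0.44, 0.1363, 0.1232]
ee_rot: [-3.14, 0.0, 1.428]
wrist_force: [0.7, -0.2, -2.0]
width: 0.0296
finger_force: 30.0
```

{"op": "servo_tool", "data": {
  "plan": [
    [0.22, 0, 0, 0, 0, -0.051, 0],
    [0.22, 0, 0, 0, 0, -0.051, 0],
    [0.22, 0, 0, 0, 0, -0.051, 0],
    [0.22, 0, 0, 0, 0, -0.051, 0],
    [0.22, 0, 0, 0, 0, -0.051, 0]
  ]
}}

```text
time: 41.17
tool_pos: [0.4432, 0.1554, 0.124]
ee_rot: [-3.141, 0.001, 1.503]
wrist_force: [0.6, 0.5, -1.5]
width: 0.0297
finger_force: 30.0
```

Run:
```python
from fit import *
togo("30",.0023,.042)
im=np.ascontiguousarray(robot.snapshot("wrist")[:,:,::-1]); cv2.imwrite("pics/w17.png",im)
p=json.load(open("rack.json")); c=cam(robot,"wrist")
hsv=cv2.cvtColor(im,cv2.COLOR_BGR2HSV); m=((hsv[...,0]>3)&(hsv[...,0]<16)&(hsv[...,1]>150)).astype(np.uint8); m[290:]=0
n,l,s,ce=cv2.connectedComponentsWithStats(m)
for i in range(1,n):
    if s[i,4]>60: print(s[i])
for y in (42,-30):
  for x,w in ((27.5,31),(77.5,31),(122.5,31),(163.5,31),(200.5,31)): print(x,y,proj(c,W(p,[[x-w/2,y,29],[x+w/2,y,29]])).round(1).ravel())
```

```text
41.1667 [0.4432 0.1554 0.124 ] [-3.1411e+00  1.1000e-03  1.5027e+00]
(array([ 0.023, -0.011,  0.82 ]), array([-0.   ,  0.001, -0.002]))
[281 133  20  21 313]
[331 133  40  20 683]
[390 134  45  20 791]
[ 469  134   80   21 1276]
[582 136  14  18 196]
[350 216  18  14 187]
[ 387  216   41   30 1047]
[ 465  216   70   30 1592]
[566 224  14  21 209]
27.5 42 [331.5 136.2 371.2 136.1]
77.5 42 [395.5 136.1 434.9 136.2]
122.5 42 [452.6 136.2 491.4 136.4]
163.5 42 [503.9 136.5 542.  136.7]
200.5 42 [549.3 136.8 586.5 137.1]
27.5 -30 [330.9 223.9 368.3 223.8]
77.5 -30 [391.2 223.8 428.3 223.6]
122.5 -30 [445.  223.6 481.7 223.4]
163.5 -30 [493.4 223.3 529.5 223.1]
200.5 -30 [536.4 223.1 571.7 222.8]
```

{"op": "servo_tool", "data": {
  "plan": [
    [0.023, -0.011, 0.2, 0, 0, 0, 0],
    [0.023, -0.011, 0.4, 0, 0, 0, 0],
    [0.023, -0.011, 0.55, 0, 0, 0, 0],
    [0.023, -0.011, 0.65, 0, 0, 0, 0],
    [0.023, -0.011, 0.72, 0, 0, 0, 0],
    [0.023, -0.011, 0.78, 0, 0, 0, 0],
    [0.023, -0.011, 0.82, 0, 0, 0, 0],
    [0.023, -0.011, 0.84, 0, 0, 0, 0],
    [0.023, -0.011, 0.84, 0, 0, 0, 0],
    [0.023, -0.011, 0.84, 0, 0, 0, 0]
  ]
}}

```text
time: 42.05
tool_pos: [0.4424, 0.1596, 0.041]
ee_rot: [3.14, -0.0, 1.505]
wrist_force: [0.5, 0.0, -1.7]
width: 0.0296
finger_force: 30.0
```

Run:
```python
from fit import *
togo("30",.0023,.0365); o=robot.get_obs(); print(o["wrist_force"],o["wrist_torque"],o["width"])
```

```text
42.05 [0.4424 0.1596 0.041 ] [ 3.1405e+00 -4.0000e-04  1.5053e+00]
(array([-0.02 , -0.002,  0.045]), array([ 0.001, -0.   , -0.   ]))
[ 0.5417703   0.00535088 -1.66130202] [-0.07147822  0.07237057  0.01531297] 0.029617815525979533
```

{"op": "servo_tool", "data": {
  "plan": [
    [-0.015, -0.004, 0.02, 0, 0, 0, 0],
    [-0.015, -0.004, 0.035, 0, 0, 0, 0],
    [-0.015, -0.004, 0.05, 0, 0, 0, 0],
    [-0.015, -0.004, 0.05, 0, 0, 0, 0],
    [-0.015, -0.004, 0.05, 0, 0, 0, 0]
  ]
}}

```text
time: 42.47
tool_pos: [0.4415, 0.158, 0.0354]
ee_rot: [3.142, -0.0, 1.505]
wrist_force: [-0.5, -0.4, -2.0]
width: 0.0299
finger_force: 30.0
```

{"op": "servo_tool", "data": {
  "plan": [
    [0, 0, 0, 0, 0, 0, 36],
    [0, 0, 0, 0, 0, 0, 36],
    [0, 0, 0, 0, 0, 0, 36],
    [0, 0, 0, 0, 0, 0, 36],
    [0, 0, -0.2, 0, 0, 0, 36],
    [0, 0, -0.5, 0, 0, 0, 36],
    [0, 0, -1, 0, 0, 0, 36],
    [0, 0, -1, 0, 0, 0, 36],
    [0, 0, -1, 0, 0, 0, 36]
  ]
}}

```text
time: 43.22
tool_pos: [0.4443, 0.1587, 0.14]
ee_rot: [3.132, -0.003, 1.505]
wrist_force: [0.8, 0.7, 0.2]
width: 0.036
finger_force: 0.0
```

{"op": "servo_tool", "data": {
  "plan": [
    [0, 0.95, -1, 0, 0, 0, 36],
    [0, 0.95, -1, 0, 0, 0, 36],
    [0, 0.95, -1, 0, 0, 0, 36],
    [0, 0.95, -1, 0, 0, 0, 36],
    [0, 0.95, -1, 0, 0, 0, 36],
    [0, 0.95, -1, 0, 0, 0, 36]
  ]
}}

```text
time: 43.72
tool_pos: [0.5358, 0.1516, 0.2334]
ee_rot: [-3.139, 0.001, 1.505]
wrist_force: [-0.3, 0.2, 0.0]
width: 0.0361
finger_force: 0.0
```

Run:
```python
from fit import *
p=json.load(open("rack.json")); o=robot.get_obs(); print(o["time"],o["tool_pos"],o["ee_rot"])
im=np.ascontiguousarray(robot.snapshot("wrist")[:,:,::-1]); cv2.imwrite("pics/w18.png",im); c=cam(robot,"wrist")
hsv=cv2.cvtColor(im,cv2.COLOR_BGR2HSV); H,Sa,V=[hsv[...,i].astype(int) for i in range(3)]
for k,m in {"8":(H>95)&(H<115)&(Sa>60),"12":(H>16)&(H<28)&(Sa>145),"20":(H>65)&(H<95)&(Sa>80),"30":(Sa<60)&(V<75)&(V>35)}.items():
    t=float(k); q=proj(c,W(p,[[S[k]+a*t/2,b*45,64] for a,b in ((-1,1),(1,1),(1,-1),(-1,-1))]))
    x0,y0=q.min(0).astype(int)-12; x1,y1=q.max(0).astype(int)+12
    mm=np.zeros(m.shape,np.uint8); mm[y0:y1,x0:x1]=m[y0:y1,x0:x1]
    n,l,s,_=cv2.connectedComponentsWithStats(mm); i=1+s[1:,4].argmax(); pts=np.argwhere(l==i)[:,::-1].astype(float)
    P=back(c,pts,.064)[:,:2]; d=P-np.array(p[:2]); ca,sa=np.cos(p[2]),np.sin(p[2]); r=np.c_[d[:,0]*ca+d[:,1]*sa-S[k]/1000,-d[:,0]*sa+d[:,1]*ca]*1000
    print(k,"exp px",q.min(0).round(),q.max(0).round(),"seen",s[i],"rack-frame x",np.percentile(r[:,0],[2,98]).round(1),"y",np.percentile(r[:,1],[1,99]).round(1))
```

```text
43.7167 [0.5358493  0.1516171  0.23341876] [-3.13852857e+00  5.48294811e-04  1.50499344e+00]
8 exp px [434. 129.] [449. 217.] seen [ 425  126   22   89 1364] rack-frame x [-14.2   1.7] y [-39.6  47.3]
12 exp px [398. 129.] [415. 217.] seen [ 392  127   22   88 1518] rack-frame x [-13.3   3.8] y [-40.7  46.2]
20 exp px [315. 129.] [336. 217.] seen [ 316  128   19   88 1650] rack-frame x [-9.5  8.5] y [-43.   45.9]
30 exp px [209. 129.] [244. 217.] seen [ 208  130   34   86 2422] rack-frame x [-15.2  12.5] y [-43.2  43.9]
```

Run:
```python
from bench import robot
from h import *
for n in ("top","scene"):
    im=np.ascontiguousarray(robot.snapshot(n)[:,:,::-1]); hsv=cv2.cvtColor(im,cv2.COLOR_BGR2HSV); c=cam(robot,n)
    cv2.imwrite(f"pics/{n}19.png",im)
    for d in robot.find_in("stone_25",n):
        u,v=map(int,d["extent"][:2]); print(n,[round(x) for x in d["extent"]],round(d["conf"],2),"hsv",hsv[v,u],"world",back(c,[(u,v)],.034)[0].round(3))
    H,Sa,V=[hsv[...,i].astype(int) for i in range(3)]
    m=(((H<14)|(H>172))&(Sa>110)&(V>35)).astype(np.uint8); k,l,s,ce=cv2.connectedComponentsWithStats(m)
    print("brownish",[(s[i].tolist(),back(c,[ce[i]],.034)[0,:2].round(2).tolist()) for i in range(1,k) if s[i,4]>40])
    # off-white, unsaturated & bright, top corner coverage
    print("corners",back(c,[(0,0),(639,0),(0,399),(639,399)],0).round(2)[:,:2].tolist())
```

```text
top [264, 183, 27, 7] 0.66 hsv [105  85  72] world [0.662 0.138 0.034]
top [392, 301, 36, 26] 0.59 hsv [143 158 129] world [ 0.349 -0.199  0.034]
top [265, 198, 20, 8] 0.56 hsv [12 52 99] world [0.618 0.134 0.034]
top [362, 256, 23, 33] 0.52 hsv [143 155 127] world [ 0.463 -0.125  0.034]
top [252, 263, 38, 16] 0.5 hsv [85 46 33] world [0.443 0.166 0.034]
top [264, 225, 25, 12] 0.45 hsv [76 95 62] world [0.547 0.137 0.034]
brownish [([270, 199, 4, 11, 41], [0.6, 0.12]), ([266, 230, 5, 11, 41], [0.52, 0.12])]
corners [[1.24, 0.96], [1.21, -0.93], [0.1, 0.8], [0.12, -0.79]]
scene [405, 191, 40, 23] 0.9 hsv [15 27 94] world [0.42  0.156 0.034]
scene [379, 244, 38, 27] 0.88 hsv [ 17 160 115] world [0.611 0.151 0.034]
scene [392, 220, 40, 24] 0.82 hsv [ 74 115  42] world [0.531 0.155 0.034]
scene [372, 255, 39, 26] 0.71 hsv [102  89  80] world [0.646 0.147 0.034]
scene [295, 175, 14, 34] 0.56 hsv [144 150 151] world [ 0.486 -0.119  0.034]
brownish [([159, 0, 19, 11, 165], [-0.35, -1.23]), ([193, 0, 30, 7, 137], [-0.46, -1.06]), ([225, 0, 33, 13, 317], [-0.49, -0.89]), ([278, 0, 37, 9, 230]
[... 1508 characters left out ...]
 15, 228], [-0.39, 0.54]), ([623, 78, 17, 17, 197], [-0.49, 0.78]), ([594, 87, 12, 6, 45], [-0.39, 0.65]), ([618, 93, 22, 18, 157], [-0.37, 0.76]), ([623, 112, 17, 16, 186], [-0.23, 0.75]), ([621, 126, 8, 12, 55], [-0.14, 0.72]), ([626, 129, 14, 12, 107], [-0.13, 0.74]), ([623, 142, 10, 13, 70], [-0.05, 0.72]), ([632, 150, 8, 16, 71], [0.0, 0.74]), ([378, 191, 14, 18, 125], [0.47, 0.12]), ([407, 201, 13, 20, 116], [0.48, 0.19]), ([362, 217, 14, 18, 134], [0.57, 0.12]), ([635, 220, 5, 47, 137], [0.34, 0.71]), ([393, 228, 13, 20, 113], [0.57, 0.19]), ([348, 250, 9, 13, 58], [0.66, 0.11]), ([380, 264, 7, 8, 47], [0.67, 0.18])]
corners [[-0.18, -2.35], [-1.83, 0.99], [1.22, -0.35], [0.73, 0.71]]
```

{"op": "servo_tool", "data": {
  "plan": [
    [-1, 0.09, 0, 0, 0, 0, 36],
    [-1, 0.09, 0, 0, 0, 0, 36],
    [-1, 0.09, 0, 0, 0, 0, 36],
    [-1, 0.09, 0, 0, 0, 0, 36]
  ]
}}

```text
time: 44.3
tool_pos: [0.538, 0.0482, 0.2348]
ee_rot: [-3.141, 0.001, 1.501]
wrist_force: [0.2, 1.1, -0.4]
width: 0.036
finger_force: 0.0
```

{"op": "servo_tool", "data": {
  "plan": [
    [0, 0, 0, 0, 0, -1, 50],
    [0, 0, 0, 0, 0, -1, 50],
    [0, 0, 0, 0, 0, -1, 50],
    [0, 0, 0, 0, 0, -1, 50],
    [0, 0, 0, 0, 0, -1, 50],
    [0, 0, 0, 0, 0, -1, 50],
    [0, 0, 0, 0, 0, -1, 50],
    [0, 0, 0, 0, 0, -1, 50],
    [0, 0, 0, 0, 0, -1, 50],
    [0, 0, 0, 0, 0, -1, 50],
    [0, 0, 0, 0, 0, -1, 50],
    [0, 0, 0, 0, 0, -1, 50]
  ]
}}

```text
time: 45.3
tool_pos: [0.538, 0.0528, 0.2349]
ee_rot: [3.141, -0.001, 3.013]
wrist_force: [0.3, -0.9, 0.3]
width: 0.0498
finger_force: 0.0
```

{"op": "servo_tool", "data": {
  "plan": [
    [0, 0, 0.4, 0, 0, 0, 50],
    [0, 0, 0.8, 0, 0, 0, 50],
    [0, 0, 1, 0, 0, 0, 50],
    [0, 0, 1, 0, 0, 0, 50],
    [0, 0, 1, 0, 0, 0, 50],
    [0, 0, 1, 0, 0, 0, 50]
  ]
}}

```text
time: 45.8
tool_pos: [0.5396, 0.0521, 0.1373]
ee_rot: [3.141, 0.003, 3.006]
wrist_force: [0.1, -0.5, 1.0]
width: 0.0498
finger_force: 0.0
```

Run:
```python
from fit import *
print(robot.get_obs()["tool_pos"],robot.get_obs()["ee_rot"]); print(rows(robot,.539,.048,.043,np.pi-.064))
```

```text
[0.53957384 0.05210019 0.13730493] [3.14081710e+00 2.95239647e-03 3.00611116e+00]
(array([ 0.003, -0.042,  0.943]), array([ 0.   ,  0.002, -0.046]))
```

{"op": "servo_tool", "data": {
  "plan": [
    [0, -0.04, 0, 0, 0, -0.046, 50],
    [0, -0.04, 0.3, 0, 0, -0.046, 50],
    [0, -0.04, 0.6, 0, 0, -0.046, 50],
    [0, -0.04, 0.8, 0, 0, -0.046, 50],
    [0, -0.04, 0.96, 0, 0, -0.046, 50],
    [0, -0.04, 0.96, 0, 0, -0.046, 50],
    [0, -0.04, 0.96, 0, 0, -0.046, 50]
  ]
}}

```text
time: 46.38
tool_pos: [0.5393, 0.0476, 0.0411]
ee_rot: [3.141, 0.002, 3.078]
wrist_force: [0.3, 0.6, 0.4]
width: 0.0501
finger_force: 0.0
```

{"op": "servo_tool", "data": {
  "plan": [
    [0, 0, 0, 0, 0, 0, 0],
    [0, 0, 0, 0, 0, 0, 0],
    [0, 0, 0, 0, 0, 0, 0],
    [0, 0, 0, 0, 0, 0, 0],
    [0, 0, 0, 0, 0, 0, 0],
    [0, 0, 0, 0, 0, 0, 0],
    [0, 0, 0, 0, 0, 0, 0],
    [0, 0, 0, 0, 0, 0, 0],
    [0, 0, 0, 0, 0, 0, 0],
    [0, 0, 0, 0, 0, 0, 0]
  ]
}}

```text
time: 47.22
tool_pos: [0.5384, 0.0478, 0.0397]
ee_rot: [3.141, 0.001, 3.078]
wrist_force: [-1.5, 1.2, 2.7]
width: 0.0112
finger_force: 30.0
```

{"op": "servo_tool", "data": {
  "plan": [
    [0, 0.05, 0, 0, 0, 0, 0],
    [0, 0.12, 0, 0, 0, 0, 0],
    [0, 0.2, 0, 0, 0, 0, 0],
    [0, 0.3, 0, 0, 0, 0, 0],
    [0, 0.4, 0, 0, 0, 0, 0],
    [0, 0.5, 0, 0, 0, 0, 0],
    [0, 0.6, 0, 0, 0, 0, 0],
    [0, 0.7, 0, 0, 0, 0, 0],
    [0, 0.8, 0, 0, 0, 0, 0],
    [0, 0.88, 0, 0, 0, 0, 0],
    [0, 0.95, 0, 0, 0, 0, 0],
    [0, 1, 0, 0, 0, 0, 0]
  ]
}}

```text
time: 48.22
tool_pos: [0.5451, 0.1485, 0.0397]
ee_rot: [3.141, 0.001, 3.078]
wrist_force: [1.9, -3.8, 4.7]
width: 0.0113
finger_force: 30.0
```

{"op": "servo_tool", "data": {
  "plan": [
    [0, 0.04, 0, 0, 0, 0, 0],
    [0, 0.09, 0, 0, 0, 0, 0],
    [0, 0.15, 0, 0, 0, 0, 0],
    [0, 0.2, 0, 0, 0, 0, 0],
    [0, 0.25, 0, 0, 0, 0, 0],
    [0, 0.3, 0, 0, 0, 0, 0],
    [0, 0.34, 0, 0, 0, 0, 0],
    [0, 0.37, 0, 0, 0, 0, 0],
    [0, 0.37, 0, 0, 0, 0, 0]
  ]
}}

```text
time: 48.97
tool_pos: [0.5475, 0.1856, 0.0397]
ee_rot: [3.14, 0.001, 3.078]
wrist_force: [2.0, 0.5, 4.5]
width: 0.0111
finger_force: 30.0
```

{"op": "servo_tool", "data": {
  "plan": [
    [0, 0.02, 0, 0, 0, 0, 0],
    [0, 0.04, 0, 0, 0, 0, 0],
    [0, 0.06, 0, 0, 0, 0, 0],
    [0, 0.06, 0, 0, 0, 0, 0]
  ]
}}

```text
time: 49.3
tool_pos: [0.5479, 0.1906, 0.0397]
ee_rot: [3.141, 0.001, 3.078]
wrist_force: [1.6, -1.4, 4.4]
width: 0.0112
finger_force: 30.0
```

{"op": "servo_tool", "data": {
  "plan": [
    [0, 0.015, 0, 0, 0, 0, 0],
    [0, 0.03, 0, 0, 0, 0, 0],
    [0, 0.03, 0, 0, 0, 0, 0]
  ]
}}

```text
time: 49.55
tool_pos: [0.548, 0.1923, 0.0397]
ee_rot: [-3.14, 0.001, 3.077]
wrist_force: [1.3, -4.3, 6.0]
width: 0.011
finger_force: 30.0
```

{"op": "servo_tool", "data": {
  "plan": [
    [0, 0.015, 0, 0, 0, 0, 0],
    [0, 0.03, 0, 0, 0, 0, 0],
    [0, 0.03, 0, 0, 0, 0, 0]
  ]
}}

```text
time: 49.8
tool_pos: [0.548, 0.1923, 0.0397]
ee_rot: [-3.134, 0.001, 3.077]
wrist_force: [-0.1, -10.9, 6.8]
width: 0.0113
finger_force: 30.0
```

{"op": "servo_tool", "data": {
  "plan": [
    [0, 0, 0, 0, 0, 0, 40],
    [0, 0, 0, 0, 0, 0, 40],
    [0, 0, 0, 0, 0, 0, 40],
    [0, 0, 0, 0, 0, 0, 40],
    [0, 0, 0, 0, 0, 0, 40],
    [0, 0, -0.3, 0, 0, 0, 40],
    [0, 0, -0.7, 0, 0, 0, 40],
    [0, 0, -1, 0, 0, 0, 40],
    [0, 0, -1, 0, 0, 0, 40]
  ]
}}

```text
time: 50.55
tool_pos: [0.5514, 0.1977, 0.1475]
ee_rot: [3.137, 0.013, 3.078]
wrist_force: [1.4, -0.4, 1.2]
width: 0.0399
finger_force: 0.0
```

{"op": "servo_tool", "data": {
  "plan": [
    [0, 0, -1, 0, 0, 0, 40],
    [0, 0, -1, 0, 0, 0, 40],
    [0, 0, -1, 0, 0, 0, 40],
    [0, 0, -1, 0, 0, 0, 40],
    [0, 0, -1, 0, 0, 0, 40]
  ]
}}

```text
time: 50.97
tool_pos: [0.548, 0.1966, 0.24]
ee_rot: [3.14, 0.002, 3.078]
wrist_force: [0.9, -0.4, -0.7]
width: 0.0397
finger_force: 0.0
```

Run:
```python
from fit import *
c=cam(robot,"wrist"); o=robot.get_obs(); print(o["time"],o["tool_pos"])
im=np.ascontiguousarray(robot.snapshot("wrist")[:,:,::-1]); cv2.imwrite("pics/w20.png",im)
q=proj(c,[[.548,.1923,.061]])[0]; print("exp handle px",q, robot.find_in("rack_handle","wrist")[:1])
v=int(q[1])-10; print(im[v,int(q[0])-25:int(q[0])+26:2].sum(1))
s=np.ascontiguousarray(robot.snapshot("scene")[:,:,::-1]); cv2.imwrite("pics/s20.png",s)
for t in ("bowl","pie_tin","stopper","container","stone_30"): print(t,[[round(x) for x in d["extent"]] for d in robot.find_in(t,"scene")][:5])
```

```text
50.9667 [0.54795374 0.19663552 0.23999825]
exp handle px [314.15126844 175.34307231] [{'extent': [343.4, 163.5, 70.1, 231.4], 'conf': 0.65}]
[428 424 430 431 427 419 414 415 421 444 250 307 319 284 242 238 424 431
 227 249 263 262 264 270 260 261]
bowl [[274, 269, 66, 65]]
pie_tin [[203, 249, 76, 53], [419, 249, 48, 84]]
stopper [[216, 252, 22, 18]]
container [[471, 247, 45, 66]]
stone_30 [[288, 142, 19, 29], [295, 175, 19, 37]]
```

```bash
python3 -c "
from bench import robot
print(robot.close_job())"
```

```text
the job is handed in; nothing more can be done
None
```

I drew the rack out, seated the four whetstones present (30, 20, 12 and 8 mm) in their own notches, pushed the rack back to its stop with the other items still in place, and handed the job in; no verdict came back.

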